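Tip the cookbook out of the packed rack and set it on its easel

ROBOT

A 6-joint arm with a two-finger parallel gripper is mounted at the origin on the work surface. World frame = base frame: x ahead of the robot, y to its left, z up, the work surface at z = 0. Lengths are in m, angles in degrees, forces in N, time in s.
With the tool pointing down it reaches from about 0.3 to 0.75 m from the base axis. Payload 8.5 kg.
Tool frame: the origin (TCP) lies at the very end of the fingers, on their centre line; the grasp point (between the pads) lies 19 mm behind it (env.grip_point_offset is the distance from the TCP to the grasp point, in m); z points along the fingers, y is the direction in which the jaws open and shut (so a half turn about z gives the same grasp; the last joint's range is limited). The gripper opens to 85 mm and grips with 20 to 120 N. Pads are 22 mm wide; open, the fingers measure 114 mm over their backs; the gripper's body (76 mm by 85 mm) begins 54 mm behind the grasp point. The pads swing forward as they close: fully open they stand 13 mm farther back than shut.
Start: joints at [55.674, 21.807, 74.336, -0, 83.858, -12.336], TCP at [0.206, 0.51, 0.202] pointing down, gripper open.
Joint ranges: [-178.18, 178.18], [-50.72, 133.34], [12.68, 142.11], [-81.47, 261.47], [9.98, 163.14], [-165.26, 165.26]. Speed limits (degrees/s): [136.94, 136.94, 180, 180, 180, 180].

INTERFACE

Orientations are given as a 3x3 rotation matrix whose columns are the frame's x, y, z axes.
In Python, from rig import env gives the robot as it stands.
- The arm moves only by the tool move_arm, never from a script. Its argument "moves" is a list of rows, each a list of 4 numbers: the shift along the tool's x, y, z in mm, then the turn about the tool's z in rad. In form: [[tx, ty, tz, spin], ...]. A call has 1 to 20 rows; each row is the pose to reach, as a shift and turn from the pose commanded when the call began, along the tool's axes at that moment; what a row does not reach only later rows make up. A row lasts 1/10 s, in which the tool goes at most 50 mm and 8.59 degrees, less where a joint would pass 70% of its speed; a pose out of reach is approached as far as the arm can. A call with a gripper value outside its range is refused whole. "grip" is the closure, from 0 (fully open) to 1 (shut), set as the call begins (left out, the last holds). The fingers move at their own pace and stop on an object; "grip_force" is the grip in N (left out, the last holds). Time passes only in rows, so rows that repeat a pose let the fingers close. It gives the time, the measured TCP pose, the force and the opening at its end, in the units of the state.
- env.observe(): the state, without advancing time (a new reading comes with each control period).
- env.get_image(name): name is "side" or "top" or "wrist"; returns the picture (420x560x3 uint8, red, green, blue); there is no depth.
- env.get_calibration(name): a dict with "fovy" (degrees; the focal length in pixels is half the picture's height over the tangent of half this angle, whatever the lens; pixels are square), "cx", "cy" (the principal point, pixels), "extrinsics" (4x4, takes a point from world to camera coordinates); the wrist camera has in their place "tool_from_camera" (4x4, takes a point from camera to tool coordinates, whose origin is the TCP and whose axes are the flange's). Camera axes: x right, y up, looking along -z (the intrinsics and any distortion apply to the point x, -y, -z); pixel columns grow to the right and rows downward; lengths in m; the calibration is good to about 2 mm. A picture is of the moment at which its call begins: read the wrist's pose just before it. get_calibration takes no time and is no camera call.
- env.close_job(): hands the job in, once; it reports no verdict.
Trained networks look in the newest picture that a camera, given by its name, has taken for a name from the list of things; names that differ only in an ending like _2 or _b are one class to them, and where a whole thing is asked for, a point or a joint stands for the part that bears it (a point fixed in the world has none). Each returns a list of dicts, best first, with "conf" (0 to 1); they miss things now and then, are a little off and sometimes report something else, mostly with a low value. They report only what shows in the picture. A call takes as long as a camera call. They do not tell look-alikes from the thing itself.
- env.silhouettes(camera, name): "region" (420x560 bool, what is visible of it) and "point" ([row, column] in pixels, amid what is visible of it).
- env.tip_of(camera, name): "point" ([row, column] in pixels: a listed point, or the origin of a listed thing).
The state is a dict: "time_s": time; "q": joint angles; "qvel": joint speeds; "joint_efforts": joint torques, N m; "position": TCP position; "tool_rot": TCP orientation; "ft_force": force on the tool from outside, world axes, zero at the start; "wrist_torque": the same for the moment, N m; "grip_width": finger opening in m.
Only numpy, scipy, OpenCV 4.12 (cv2) and the standard library are available. Lean on these libraries where they do the work, as an engineer would, in place of code of your own. Each camera call takes 0.05 s, during which the arm holds its last target.

TASK

Take the cookbook out of the tightly packed countertop rack: tip it out towards the front by its top edge until it leans by itself against the rack's front rail, let go, then grip it anew where its spine stands out and lift it clear. Set it on the cookbook easel, right way up, its bottom on the ledge and one cover flat against the sloping back, centred and square to the easel, without dropping it; leave the cartons standing in the rack, and leave the mug, jar and bowl alone.

Things in the scene. Friction and masses are not known exactly. Their poses are not given: they have to be found in the camera images.
- book_mid (a point): the only book among four items of nearly one size. Rigid grey hardback, kept shut: 48 thick (its y) x 95 deep (its x) x 175 tall (its z), about 0.45 kg. The point is its centre, 87.5 above its bottom. At the start it stands in the rack, axes parallel to the rack's, spine facing -x (front). Tipped under about 0.5 rad it falls back; further, it comes to lean on the rail at 0.65-0.7 rad
- book_head (a point): point on the book's top, mid-thickness, on the white page block at the spine board's inner face (42.5 in front of the book's centre line). Cover boards (4 thick, both sides) and spine board (5 thick) stand 6 above the pages: a recess 40 wide, 6 deep, open to the back. A shut fingertip fits in it and can pull the spine board from inside. Axes as the book's
- rack: fixed wooden rack, four items side by side in any order, 2 apart: no finger fits between. Origin on the counter under the middle of the row; x to the back, y left, z up. Places at x 0, y -75, -25, 25, 75. Floor 12 above the counter. Item fronts at x -47.5. Back panel at x 51 to 60, up to 187, as high as the items. Side cheeks at y +-105, 8 thick, 142 high, behind x -28
- rack_lip (a point): top middle of the round lip bar along the rack's front edge, 6 above its floor, 52 in front of the rack's origin, 6 thick; 1.5 in front of the items' feet. It stops the feet from sliding out, so an item tips about its bottom front edge
- rail_mid (a point): middle of the rack's fixed steel front rail, a round bar 10 thick and 210 long along the rack's y, 107 in front of the rack's origin, 84 above the counter; a tipped item comes to lean with its spine on it. End bars run back from it at the same height, at the rack's y = +-105
- easel_crease (a point): fixed wooden easel, x to its back, y to its left, z up. The point: middle of the crease of ledge and back, 35 above the counter. Back 110 wide, 100 high along the slope, leaning 0.35 rad to +x. Ledge square to it, rising to the front: 120 wide, 70 deep up to a lip 8 high. Seated book: cover on the back, bottom on the ledge, spine left or right, centre 7.5 to +x and 90.5 above the point
- carton_a_mid (a point): closed, flat-topped food carton 48 thick x 95 deep x 174 tall (about 0.5 kg), one of three standing beside the book in the rack; axes as the book's at the start; the point is its centre, half-way up. Leave it standing in its place.
- carton_b_mid (a point): closed, flat-topped food carton 48 thick x 95 deep x 174 tall (about 0.5 kg), one of three standing beside the book in the rack; axes as the book's at the start; the point is its centre, half-way up. Leave it standing in its place.
- carton_c_mid (a point): closed, flat-topped food carton 48 thick x 95 deep x 174 tall (about 0.5 kg), one of three standing beside the book in the rack; axes as the book's at the start; the point is its centre, half-way up. Leave it standing in its place.
- mug: white mug, 76 wide, 90 high, handle to its +y; origin under its centre; to be left alone
- jar: closed glass jar, 70 wide, 110 high; origin under its centre; to be left alone
- bowl: blue bowl, 100 wide, 50 high; origin under its centre; to be left alone
Things that resemble listed ones, but are neither listed nor needed, are in the scene too. What is shaped like the part that bears book_mid but purple is not meant. Leave any red look-alike of the part that bears easel_crease alone.

How it is judged:
By the outcome, as a careful person would: the job done as asked, in the order asked, and still so for the second after the job is handed in, with the robot touching nothing.
It also fails if it takes over 64 s, if anything falls off the work surface, if the arm or the gripper's body presses on something with over 40 N, if the wrist force passes 120 N, or if a joint passes its speed limit or range.

## Working session

There is one attempt and no reset: what is moved stays moved. The work goes in short steps, Python scripts to look and compute and a tool call to move; the robot and the scene stay as the last step left them, time stands still between calls to the robot, and variables do not carry over. Pictures are saved under pics/ and viewed, and the job is handed in when it is done.

Besides the shell and the picture viewer there is one more tool, called after "Call:" by a JSON object that holds its "method" and its "body", one argument or row to a line. move_arm: Moves the arm, as the interface text tells. Its arguments: {"type":"object","properties":{"moves":{"type":"array"},"grip":{"type":"number"},"grip_force":{"type":"number"}},"required":["moves"]}

```bash
ls; mkdir -p pics; python3 - <<'E'
from rig import env
import cv2,numpy as np
for n in ["side","top","wrist"]:
    im=env.get_image(n); cv2.imwrite(f"pics/a_{n}.png",im[:,:,::-1])
    c=env.get_calibration(n); print(n,{k:(np.round(v,4).tolist() if not isinstance(v,str) else v) for k,v in c.items()})
print({k:np.round(v,3).tolist() for k,v in env.observe().items()}, env.grip_point_offset)
E
```

```text
pics
side {'fovy': 51.6755, 'cx': 282.6439, 'cy': 210.5051, 'extrinsics': [[0.9822, -0.1876, 0.0005, -0.5686], [0.1416, 0.7427, 0.6544, -0.164], [-0.1232, -0.6427, 0.7561, -1.1649], [0.0, 0.0, 0.0, 1.0]]}
top {'fovy': 54.6167, 'cx': 285.8283, 'cy': 209.4391, 'extrinsics': [[0.0262, -0.9993, 0.0263, -0.0195], [0.9815, 0.0307, 0.1887, -0.5871], [-0.1894, 0.0209, 0.9817, -1.0001], [0.0, 0.0, 0.0, 1.0]]}
wrist {'fovy': 64.2652, 'cx': 278.8775, 'cy': 210.5333, 'tool_from_camera': [[0.0001, 0.9624, 0.2717, 0.0692], [1.0, -0.0001, -0.0001, 0.0012], [-0.0001, 0.2717, -0.9624, -0.1711], [0.0, 0.0, 0.0, 1.0]]}
{'time_s': 0.15, 'q': [55.673, 21.832, 74.371, 0.0, 83.859, -12.335], 'qvel': [0.024, -0.062, -0.258, 0.042, -0.033, 0.052], 'joint_efforts': [0.003, -44.863, -23.134, -0.0, 0.004, -0.0], 'position': [0.206, 0.51, 0.202], 'tool_rot': [[-0.927, 0.374, -0.001], [0.374, 0.927, -0.001], [0.0, -0.001, -1.0]], 'ft_force': [0.206, 0.243, 0.015], 'wrist_torque': [-0.027, -0.021, -0.02], 'grip_width': 0.086} 0.0187
```

View pics/a_side.png

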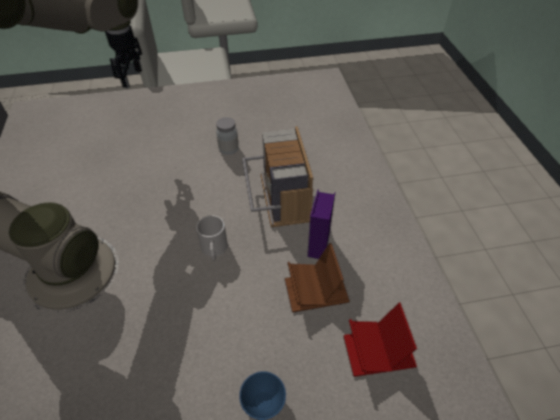

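View pics/a_top.png

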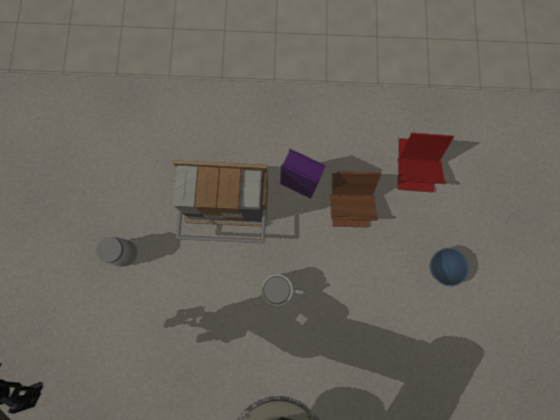

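View pics/a_wrist.png

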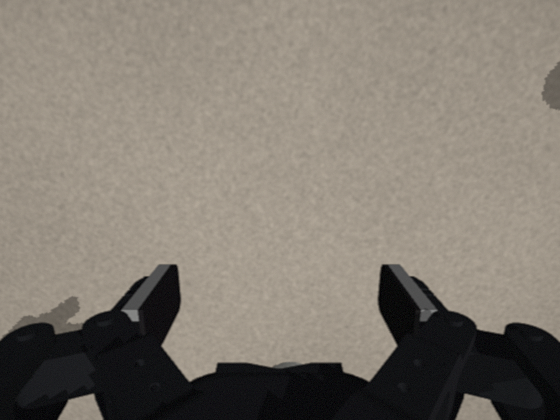

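```bash
python3 - <<'E'
import cv2,numpy as np
a=cv2.imread("pics/a_top.png")[145:255,160:280]; b=cv2.imread("pics/a_side.png")[120:240,230:350]
g=lambda i:cv2.resize(cv2.convertScaleAbs(i,alpha=1.5),(400,400*i.shape[0]//i.shape[1]),interpolation=cv2.INTER_CUBIC)
a,b=g(a),g(b); h=max(a.shape[0],b.shape[0]); 
o=np.zeros((h,800,3),np.uint8); o[:a.shape[0],:400]=a;o[:b.shape[0],400:]=b
cv2.imwrite("pics/b.png",o)
from rig import env
for cam in ["top","side"]:
  for n in ["book_mid","book_head","rack","rack_lip","rail_mid","easel_crease","carton_a_mid","mug","jar","bowl"]:
    print(cam,n,[(np.round(d["point"],1).tolist(),round(d["conf"],2)) for d in env.tip_of(cam,n)])
E
```

```text
top book_mid [([195.6, 249.6], 0.72), ([175.4, 299.0], 0.6)]
top book_head [([175.3, 314.7], 0.7), ([209.0, 251.2], 0.65)]
top rack []
top rack_lip [([223.6, 225.2], 0.93)]
top rail_mid [([234.5, 220.0], 0.84)]
top easel_crease [([197.9, 351.9], 0.79)]
top carton_a_mid [([197.4, 248.5], 0.7)]
top mug [([287.4, 276.4], 0.95)]
top jar [([255.0, 126.9], 0.92)]
top bowl [([266.6, 442.7], 0.88), ([194.4, 246.8], 0.66)]
side book_mid [([226.0, 322.1], 0.74), ([191.6, 288.8], 0.6), ([245.4, 212.2], 0.58)]
side book_head [([174.0, 271.8], 0.87), ([218.6, 317.6], 0.69)]
side rack [([198.6, 283.1], 0.79)]
side rack_lip [([193.8, 269.2], 0.7)]
side rail_mid []
side easel_crease [([283.1, 323.4], 0.74), ([344.4, 378.7], 0.64)]
side carton_a_mid []
side mug [([246.5, 212.7], 0.92), ([402.0, 261.3], 0.35)]
side jar [([147.7, 226.7], 0.59)]
side bowl [([402.7, 261.4], 0.82)]
```

View pics/b.png

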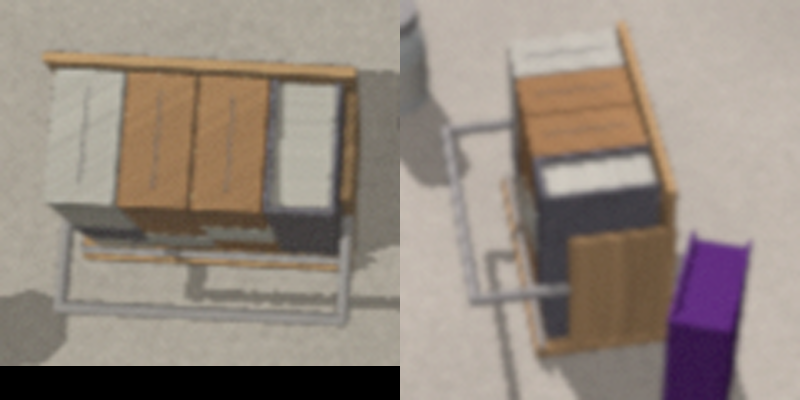

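```bash
cat > h.py <<'E'
import numpy as np, cv2
from rig import env
def K(c): 
    f=210/np.tan(np.radians(c["fovy"]/2)); return f,c["cx"],c["cy"]
def cam(n,obs=None):
    c=env.get_calibration(n); f,cx,cy=K(c)
    if n=="wrist":
        T=np.eye(4); T[:3,:3]=obs["tool_rot"]; T[:3,3]=obs["position"]
        E=np.linalg.inv(T@np.array(c["tool_from_camera"]))
    else: E=np.array(c["extrinsics"])
    return f,cx,cy,E
def proj(C,p):
    f,cx,cy,E=C; p=np.atleast_2d(p); q=p@E[:3,:3].T+E[:3,3]
    return np.stack([cy-f*q[:,1]/-q[:,2], cx+f*q[:,0]/-q[:,2]],1)   # row,col
def onz(C,rc,z):
    f,cx,cy,E=C; d=np.array([(rc[1]-cx)/f,-(rc[0]-cy)/f,-1.]); 
    R=E[:3,:3]; o=-R.T@E[:3,3]; d=R.T@d; return o+d*(z-o[2])/d[2]
def rackpts(x,y,yaw,P):
    c,s=np.cos(yaw),np.sin(yaw); P=np.atleast_2d(P)
    return np.c_[x+c*P[:,0]-s*P[:,1], y+s*P[:,0]+c*P[:,1], P[:,2]]
E
python3 - <<'E'
from h import *
T=cam("top"); S=cam("side")
for n,rc,z in [("lip",(223.6,225.2),.018),("rail",(234.5,220),.084),("crease",(197.9,351.9),.035),("mug",(287.4,276.4),0),("jar",(255,126.9),0),("bowl",(266.6,442.7),0),("head",(209,251.2),.181),("bookmid",(195.6,249.6),.0995)]:
    p=onz(T,rc,z); print(n,p.round(3), "side:",proj(S,p).round(1))
# rail ends from picture (approx)
for rc in [(238,179),(241,264)]: print(onz(T,rc,.084).round(3))
for rc in [(162,175),(165,267)]: print(onz(T,rc,.187).round(3))
E
```

```text
lip [0.551 0.157 0.018] side: [[196.6 264. ]]
rail [0.513 0.16  0.084] side: [[182.3 250.4]]
crease [ 0.628 -0.179  0.035] side: [[283.4 315. ]]
mug [0.388 0.016 0.   ] side: [[245.1 215.1]]
jar [0.462 0.415 0.   ] side: [[149.5 226.5]]
bowl [ 0.455 -0.43   0.   ] side: [[403.  263.7]]
head [0.562 0.079 0.181] side: [[175.5 270.7]]
bookmid [0.611 0.09  0.1  ] side: [[191.2 288. ]]
[0.502 0.261 0.084]
[0.5   0.05  0.084]
[0.665 0.258 0.187]
[0.665 0.047 0.187]
```

Call:
{"method": "move_arm", "body": {
  "moves": [
    [-50,-20,-60,-0.1],
    [-502,-218,-128,-0.383],
    [-502,-218,-128,-0.383],
    [-502,-218,-128,-0.383],
    [-502,-218,-128,-0.383],
    [-502,-218,-128,-0.383],
    [-502,-218,-128,-0.383],
    [-502,-218,-128,-0.383],
    [-502,-218,-128,-0.383],
    [-502,-218,-128,-0.383],
    [-502,-218,-128,-0.383],
    [-502,-218,-128,-0.383],
    [-502,-218,-128,-0.383],
    [-502,-218,-128,-0.383],
    [-502,-218,-128,-0.383]
  ],
  "grip": 1
}}

```text
time_s: 2.65
position: [0.5892, 0.1206, 0.3301]
tool_rot: [[-1.0, -0.0, -0.0], [-0.0, 1.0, 0.0], [0.0, 0.0, -1.0]]
ft_force: [0.0, 0.3, 0.7]
grip_width: 0.0001
```

```bash
python3 - <<'E'
from h import *
o=env.observe(); im=env.get_image("wrist"); cv2.imwrite("pics/w1.png",im[:,:,::-1])
C=cam("wrist",o); print(o["time_s"],np.round(o["position"],4),np.round(o["tool_rot"],4).tolist(),np.round(o["q"],1))
hz={"book_head":.181,"book_mid":.0995,"rack_lip":.018,"rail_mid":.084,"easel_crease":.035}
for n,z in hz.items():
  for d in env.tip_of("wrist",n): print(n,np.round(d["point"],1),round(d["conf"],2),onz(C,d["point"],z).round(4))
E
```

```text
2.65 [0.5892 0.1206 0.3301] [[-1.0, -0.0002, -0.0002], [-0.0002, 1.0, 0.0002], [0.0002, 0.0002, -1.0]] [  0.3  24.7  49.2   0.  106.2 -89.7]
book_head [165.6 237.9] 0.74 [0.5662 0.0827 0.181 ]
book_head [248.4  95.6] 0.64 [ 0.6514 -0.0664  0.181 ]
book_mid [235.6 154.5] 0.57 [ 0.6672 -0.0365  0.0995]
rack_lip [143.8 306. ] 0.92 [0.5583 0.1607 0.018 ]
rack_lip [ 78.6 491.9] 0.57 [0.4716 0.4101 0.018 ]
rail_mid [101.8 309.3] 0.84 [0.5041 0.1582 0.084 ]
easel_crease [202.3  67.8] 0.58 [ 0.6399 -0.1815  0.035 ]
```

View pics/w1.png

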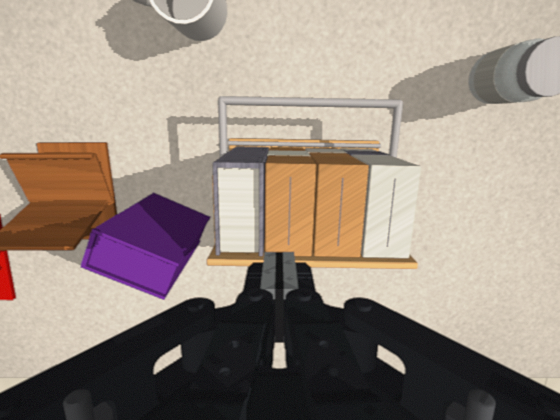

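```bash
python3 - <<'E'
import cv2
a=cv2.imread("pics/w1.png"); 
cv2.imwrite("pics/w1c.png",cv2.resize(a[90:290,200:430],(690,600),interpolation=cv2.INTER_CUBIC))
cv2.imwrite("pics/w1e.png",cv2.resize(a[130:260,0:130],(600,600),interpolation=cv2.INTER_CUBIC))
E
```

```text
(no output)
```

View pics/w1c.png

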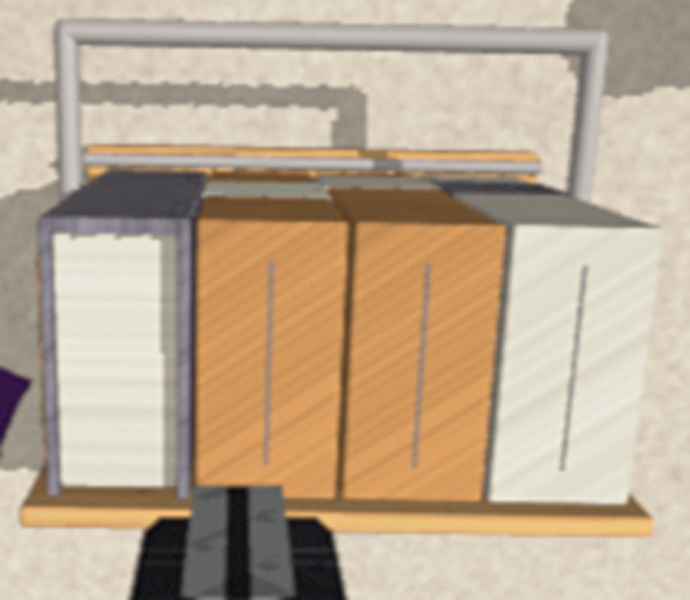

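View pics/w1e.png

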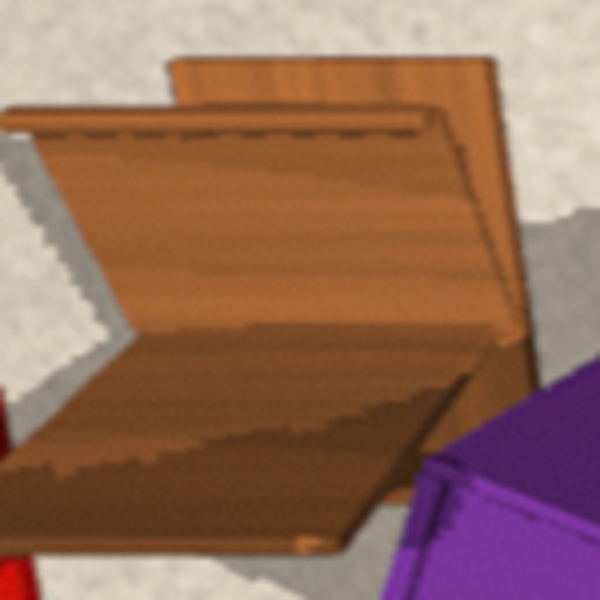

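```bash
python3 - <<'E'
from h import *
from scipy.optimize import least_squares
o=env.observe(); C=cam("wrist",o)
pts=np.array([[-47.5,-99,187],[-47.5,-51,187],[47.5,-51,187],[47.5,-99,187],[-47.5,99,186],[47.5,99,186],[-107,-105,84],[-107,105,84]])/1000
px=np.array([[164,213.3],[162.3,265],[255,262.3],[255,217.3],[166,419],[257.3,409.3],[101,222.7],[104,398.3]])
r=least_squares(lambda v:(proj(C,rackpts(*v[:3],pts))-px).ravel(),[.606,.155,0])
print(r.x,(r.fun.reshape(-1,2)).round(1).tolist())
T=cam("top");S=cam("side")
h=rackpts(*r.x,[[-.0425,-.075,.181],[-.107,0,.084]]); print(h,proj(T,h),proj(S,h))
E
```

```text
[ 0.61158215  0.15740214 -0.01643611] [[-1.8, -1.0], [0.8, -1.6], [1.6, 0.7], [0.9, -1.5], [-0.4, 3.3], [1.1, 0.6], [-0.6, -0.8], [-0.5, 0.2]]
[[0.56785524 0.08311077 0.181     ]
 [0.5045966  0.15916072 0.084     ]] [[206.35514018 249.51221276]
 [238.04367506 220.14477759]] [[174.13778737 272.70816986]
 [182.89008712 247.41308241]]
```

Call:
{"method": "move_arm", "body": {
  "moves": [
    [10,-38,80,1.587],
    [10,-38,80,1.587],
    [10,-38,80,1.587],
    [10,-38,80,1.587],
    [10,-38,80,1.587],
    [10,-38,80,1.587],
    [10,-38,80,1.587],
    [10,-38,80,1.587],
    [10,-38,100,1.587],
    [10,-38,115,1.587],
    [10,-38,125,1.587],
    [10,-38,125,1.587],
    [10,-38,125,1.587]
  ],
  "grip": 1
}}

```text
time_s: 4.25
position: [0.5798, 0.082, 0.2055]
tool_rot: [[0.014, 1.0, 0.0], [1.0, -0.014, -0.0], [-0.0, 0.0, -1.0]]
ft_force: [0.2, -0.1, -0.8]
grip_width: -0.0001
```

```bash
python3 - <<'E'
from h import *
o=env.observe(); im=env.get_image("wrist"); cv2.imwrite("pics/w2.png",im[:,:,::-1])
im=env.get_image("side"); cv2.imwrite("pics/s2.png",cv2.resize(im[100:250,200:360,::-1],(640,600)))
print(o["time_s"],np.round(o["position"],4),np.round(o["tool_rot"],4).tolist(),np.round(o["q"],1),np.round(o["ft_force"],2))
C=cam("wrist",o)
print(proj(C,rackpts(.6116,.1574,-.0164,np.array([[-47.5,-99,187],[-47.5,-51,187],[-42.5,-55,187],[-42.5,-95,187],[47.5,-51,187],[47.5,-99,187]])/1000)).round())
E
```

```text
4.25 [0.5798 0.082  0.2055] [[0.0143, 0.9999, 0.0004], [0.9999, -0.0143, -0.0], [-0.0, 0.0004, -1.0]] [-3.5 25.3 68.1 -0.  86.6 -2.7] [ 0.2  -0.1  -0.78]
[[272. 251.]
 [197. 249.]
 [203. 258.]
 [266. 259.]
 [197. 412.]
 [272. 404.]]
```

View pics/w2.png

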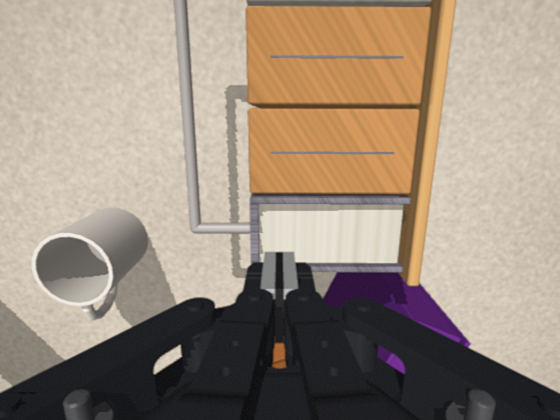

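View pics/s2.png

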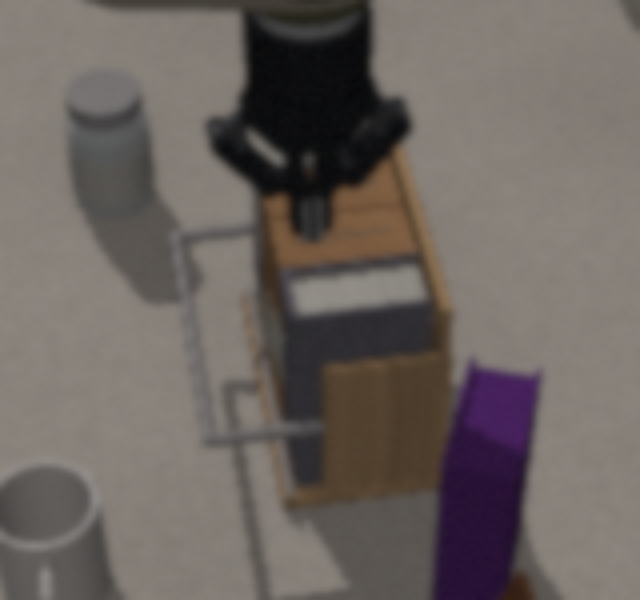

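Call:
{"method": "move_arm", "body": {
  "moves": [
    [0,0,10,0],
    [0,0,16,0],
    [0,0,19,0],
    [0,0,21,0],
    [0,0,22,0],
    [0,0,22,0]
  ]
}}

```text
time_s: 4.95
position: [0.5798, 0.0819, 0.183]
tool_rot: [[0.017, 1.0, 0.0], [1.0, -0.017, -0.0], [-0.0, 0.0, -1.0]]
ft_force: [0.7, 0.0, 0.2]
grip_width: 0.0
```

Call:
{"method": "move_arm", "body": {
  "moves": [
    [0,-6,0,0],
    [0,-12,0,0],
    [0,-21,0.4,0],
    [0,-30,0.7,0],
    [0,-38,1,0],
    [0,-47,2,0],
    [0,-55,3,0],
    [0,-55,3,0]
  ]
}}

```text
time_s: 5.75
position: [0.5238, 0.0829, 0.1801]
tool_rot: [[0.017, 1.0, -0.0], [1.0, -0.017, 0.0], [-0.0, -0.0, -1.0]]
ft_force: [0.6, 0.1, 1.0]
grip_width: 0.0003
```

```bash
python3 - <<'E'
from h import *
im=env.get_image("wrist"); cv2.imwrite("pics/w3.png",im[:,:,::-1])
im=env.get_image("side"); cv2.imwrite("pics/s3.png",cv2.resize(im[100:250,200:360,::-1],(640,600)))
E
```

```text
(no output)
```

View pics/w3.png

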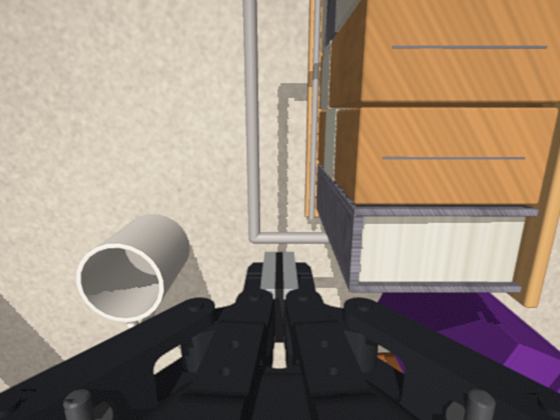

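View pics/s3.png

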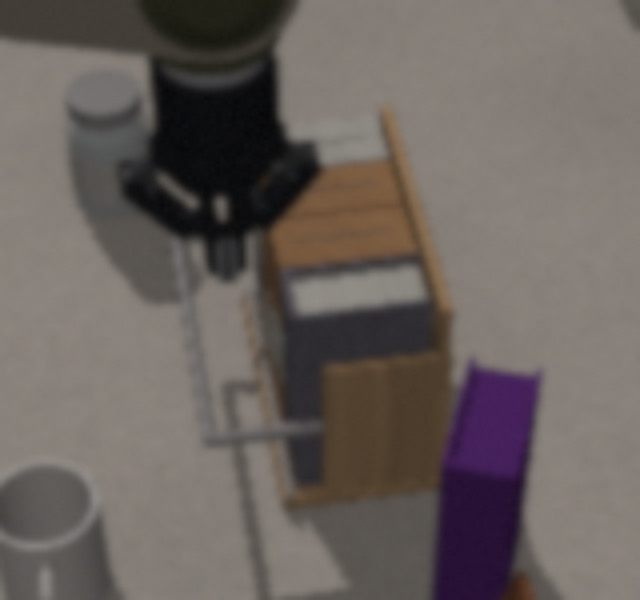

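Call:
{"method": "move_arm", "body": {
  "moves": [
    [0,0,-25,0],
    [0,20,-27,0],
    [0,57,-27,0],
    [0,57,-27,0],
    [0,57,-10,0],
    [0,57,-4,0],
    [0,57,-2,0],
    [0,57,-2,0]
  ]
}}

```text
time_s: 6.65
position: [0.5816, 0.0819, 0.1822]
tool_rot: [[0.017, 1.0, 0.0], [1.0, -0.017, 0.0], [0.0, 0.0, -1.0]]
ft_force: [-0.3, -0.8, 0.8]
grip_width: 0.0002
```

Call:
{"method": "move_arm", "body": {
  "moves": [
    [0,0,1,0],
    [0,0,2,0],
    [0,0,2,0]
  ]
}}

```text
time_s: 6.95
position: [0.5818, 0.0818, 0.1802]
tool_rot: [[0.017, 1.0, 0.0], [1.0, -0.017, -0.0], [-0.0, 0.0, -1.0]]
ft_force: [0.1, -0.5, -0.2]
grip_width: -0.0001
```

Call:
{"method": "move_arm", "body": {
  "moves": [
    [0,0,0.7,0],
    [0,0,1.5,0],
    [0,0,1.5,0]
  ]
}}

```text
time_s: 7.25
position: [0.5817, 0.0818, 0.1784]
tool_rot: [[0.017, 1.0, -0.0], [1.0, -0.017, -0.0], [-0.0, -0.0, -1.0]]
ft_force: [-0.2, -0.3, 0.3]
grip_width: 0.0
```

```bash
python3 - <<'E'
from h import *
im=env.get_image("wrist"); a=im[160:310,200:420,::-1]
s=env.get_image("side")[130:210,240:330,::-1]
o=np.zeros((600,800,3),np.uint8); o[:273,:400]=cv2.resize(a,(400,273),interpolation=cv2.INTER_CUBIC); o[:356,400:]=cv2.resize(s,(400,356),interpolation=cv2.INTER_CUBIC)
t=env.get_image("top")[150:250,170:290,::-1]; o[280:600,:384]=cv2.resize(t,(384,320),interpolation=cv2.INTER_CUBIC)
cv2.imwrite("pics/w4.png",o)
print(env.observe()["ft_force"])
E
```

```text
[0.01825262 0.07719275 0.41970841]
```

View pics/w4.png

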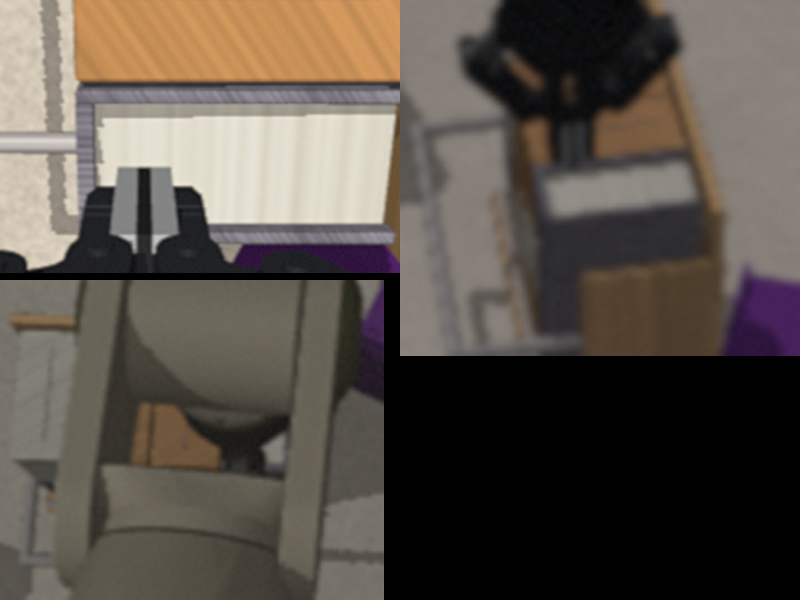

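```bash
python3 - <<'E'
from h import *
S=cam("side"); o=env.observe(); p=np.array(o["position"]); print(proj(S,[p,p+[0,0,.02]]))
C=cam("wrist",o); print(proj(C,[p]))
q=np.array([[-47.5,-99,187],[-47.5,-51,187],[47.5,-51,187],[47.5,-99,187],[-107,-105,84]])/1000
print(proj(S,rackpts(.6116,.1574,-.0164,q)).round(1)); 
E
```

```text
[[174.45206402 277.96034412]
 [168.98992069 277.90191197]]
[[248.83844825 278.31462456]]
[[179.1 272.2]
 [166.6 269.4]
 [162.4 304.2]
 [174.7 307.9]
 [209.6 251.9]]
```

Call:
{"method": "move_arm", "body": {
  "moves": [
    [0,0,1.5,0],
    [0,0,3,0],
    [0,0,3,0]
  ]
}}

```text
time_s: 7.7
position: [0.5816, 0.0818, 0.1752]
tool_rot: [[0.017, 1.0, -0.001], [1.0, -0.017, 0.0], [-0.0, -0.001, -1.0]]
ft_force: [0.1, -0.3, -0.3]
grip_width: -0.0002
```

```bash
python3 - <<'E'
from h import *
s=env.get_image("side")[130:205,240:330,::-1]
cv2.imwrite("pics/s5.png",cv2.resize(cv2.convertScaleAbs(s,alpha=1.8),(720,600),interpolation=cv2.INTER_CUBIC))
E
```

```text
(no output)
```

View pics/s5.png

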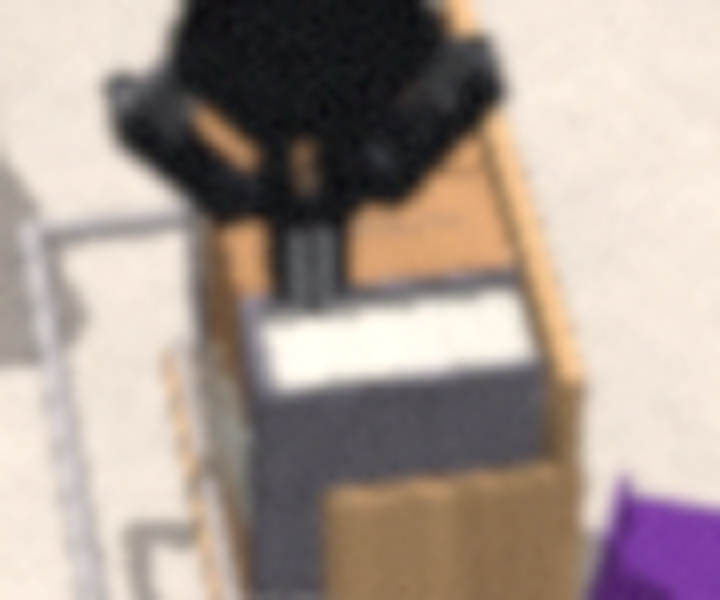

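Call:
{"method": "move_arm", "body": {
  "moves": [
    [0,0,1.5,0],
    [0,0,3,0],
    [0,0,4.5,0],
    [0,0,4.5,0]
  ]
}}

```text
time_s: 8.15
position: [0.5817, 0.0818, 0.1708]
tool_rot: [[0.017, 1.0, -0.0], [1.0, -0.017, 0.0], [0.0, -0.0, -1.0]]
ft_force: [-0.7, 0.7, -0.3]
grip_width: 0.0001
```

Call:
{"method": "move_arm", "body": {
  "moves": [
    [0,0,1,0],
    [0,0,2,0],
    [0,0,3,0],
    [0,0,3,0]
  ]
}}

```text
time_s: 8.55
position: [0.5817, 0.0818, 0.1679]
tool_rot: [[0.017, 1.0, -0.0], [1.0, -0.017, -0.0], [-0.0, -0.0, -1.0]]
ft_force: [-0.2, 0.5, -1.1]
grip_width: -0.0002
```

```bash
python3 - <<'E'
from h import *
s=env.get_image("side")[130:205,240:330,::-1]; w=env.get_image("wrist")[180:310,210:420,::-1]
o=np.zeros((600,800,3),np.uint8); o[:333,:400]=cv2.resize(cv2.convertScaleAbs(s,alpha=1.8),(400,333),interpolation=cv2.INTER_CUBIC); o[:248,400:]=cv2.resize(w,(400,248),interpolation=cv2.INTER_CUBIC)
cv2.imwrite("pics/s6.png",o)
ob=env.observe();p=np.array(ob["position"]);S=cam("side");C=cam("wrist",ob)
for d in [0,.01,.02,.03]: print(d,proj(S,p+[0,0,d]).round(1),proj(C,p+[0,0,d]).round(1))
q=np.array([[-42.5,-95,181],[-42.5,-55,181],[-42.5,-75,181]])/1000
print(proj(S,rackpts(.6116,.1574,-.0164,q)).round(1),proj(C,rackpts(.6116,.1574,-.0164,q)).round(1))
E
```

```text
0 [[177.3 278. ]] [[248.8 278.3]]
0.01 [[174.6 278. ]] [[256.2 278.3]]
0.02 [[171.9 277.9]] [[264.4 278.2]]
0.03 [[169.1 277.9]] [[273.6 278.1]]
[[179.4 273.9]
 [169.  271.5]
 [174.1 272.7]] [[291.7 252. ]
 [219.3 250.1]
 [256.6 251.1]]
```

View pics/s6.png

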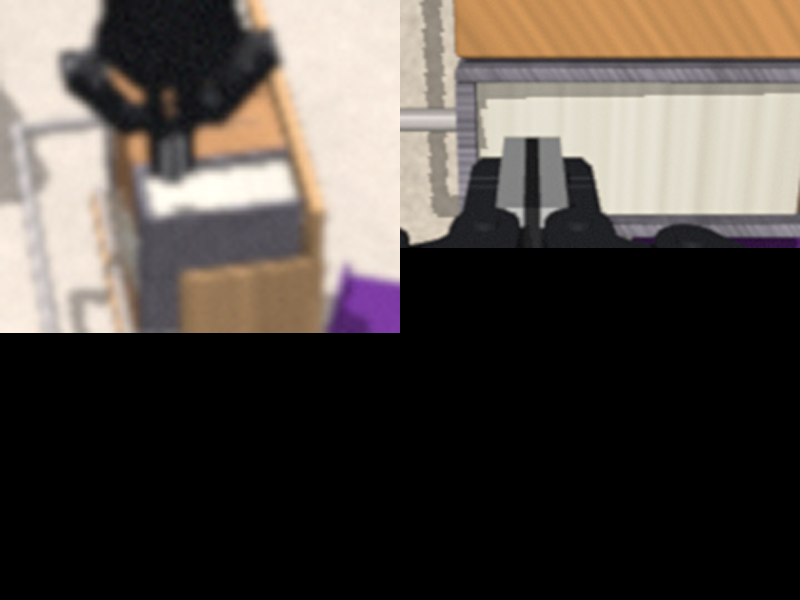

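Call:
{"method": "move_arm", "body": {
  "moves": [
    [0,0,1.5,0],
    [0,0,3,0],
    [0,0,4,0],
    [0,0,4,0]
  ]
}}

```text
time_s: 9.05
position: [0.5817, 0.0818, 0.1638]
tool_rot: [[0.017, 1.0, -0.0], [1.0, -0.017, -0.0], [-0.0, -0.0, -1.0]]
ft_force: [1.0, -0.1, 0.6]
grip_width: -0.0003
```

Call:
{"method": "move_arm", "body": {
  "moves": [
    [0,0,1,0],
    [0,0,2,0],
    [0,0,3,0],
    [0,0,3,0]
  ]
}}

```text
time_s: 9.45
position: [0.5817, 0.0818, 0.1609]
tool_rot: [[0.017, 1.0, -0.0], [1.0, -0.017, -0.0], [-0.0, -0.0, -1.0]]
ft_force: [-0.0, 0.0, 0.0]
grip_width: -0.0
```

Call:
{"method": "move_arm", "body": {
  "moves": [
    [0,0,1,0],
    [0,0,2,0],
    [0,0,2,0]
  ]
}}

```text
time_s: 9.75
position: [0.5817, 0.0818, 0.1588]
tool_rot: [[0.017, 1.0, -0.0], [1.0, -0.017, 0.0], [0.0, -0.0, -1.0]]
ft_force: [-0.1, -0.1, 0.8]
grip_width: -0.0002
```

```bash
python3 - <<'E'
from h import *
s=env.get_image("side")[130:205,240:330,::-1]; w=env.get_image("wrist")[180:310,210:420,::-1]
o=np.zeros((600,800,3),np.uint8); o[:333,:400]=cv2.resize(cv2.convertScaleAbs(s,alpha=1.8),(400,333),interpolation=cv2.INTER_CUBIC); o[:248,400:]=cv2.resize(w,(400,248),interpolation=cv2.INTER_CUBIC)
cv2.imwrite("pics/s7.png",o)
E
```

```text
(no output)
```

View pics/s7.png

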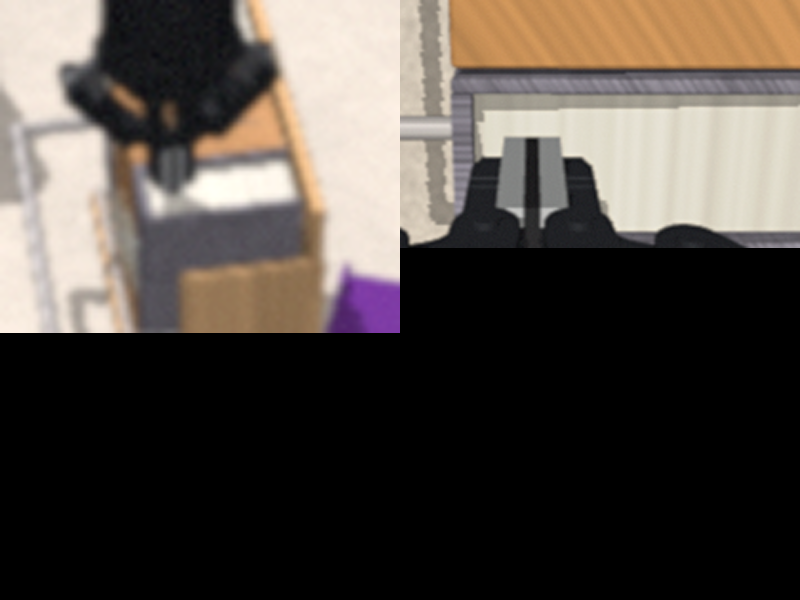

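Call:
{"method": "move_arm", "body": {
  "moves": [
    [0,0,1,0],
    [0,0,2,0],
    [0,0,2,0]
  ]
}}

```text
time_s: 10.15
position: [0.5817, 0.0819, 0.1568]
tool_rot: [[0.017, 1.0, -0.0], [1.0, -0.017, 0.0], [0.0, -0.0, -1.0]]
ft_force: [0.3, 0.2, -0.4]
grip_width: 0.0003
```

Call:
{"method": "move_arm", "body": {
  "moves": [
    [0,0,1,0],
    [0,0,2,0],
    [0,0,2,0]
  ]
}}

```text
time_s: 10.45
position: [0.5817, 0.0818, 0.1548]
tool_rot: [[0.017, 1.0, -0.0], [1.0, -0.017, -0.0], [-0.0, -0.0, -1.0]]
ft_force: [-0.3, -0.1, -0.1]
grip_width: 0.0
```

Call:
{"method": "move_arm", "body": {
  "moves": [
    [0,0,1,0],
    [0,0,1.5,0],
    [0,0,1.5,0]
  ]
}}

```text
time_s: 10.75
position: [0.5817, 0.0818, 0.1534]
tool_rot: [[0.017, 1.0, -0.0], [1.0, -0.017, -0.0], [-0.0, -0.0, -1.0]]
ft_force: [-0.2, 0.3, -0.1]
grip_width: -0.0001
```

```bash
cat > look.py <<'E'
import sys
from h import *
s=env.get_image("side")[130:205,240:330,::-1]; w=env.get_image("wrist")[160:320,190:430,::-1]
o=np.zeros((400,800,3),np.uint8); o[:333,:400]=cv2.resize(cv2.convertScaleAbs(s,alpha=1.8),(400,333),interpolation=cv2.INTER_CUBIC); o[:267,400:]=cv2.resize(w,(400,267),interpolation=cv2.INTER_CUBIC)
cv2.imwrite(sys.argv[1],o)
E
python3 look.py pics/s8.png
```

```text
(no output)
```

View pics/s8.png

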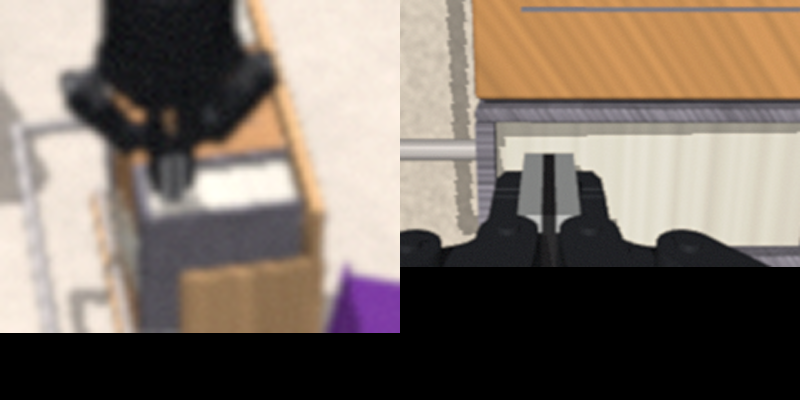

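Call:
{"method": "move_arm", "body": {
  "moves": [
    [0,0,1,0],
    [0,0,1.5,0],
    [0,0,1.5,0]
  ]
}}

```text
time_s: 11.15
position: [0.5817, 0.0818, 0.1519]
tool_rot: [[0.017, 1.0, -0.0], [1.0, -0.017, 0.0], [0.0, -0.0, -1.0]]
ft_force: [-1.0, 0.2, 0.3]
grip_width: -0.0001
```

Call:
{"method": "move_arm", "body": {
  "moves": [
    [0,0,1,0],
    [0,0,1.5,0],
    [0,0,1.5,0]
  ]
}}

```text
time_s: 11.45
position: [0.5819, 0.0818, 0.1518]
tool_rot: [[0.017, 1.0, 0.001], [1.0, -0.017, -0.0], [-0.0, 0.001, -1.0]]
ft_force: [-3.4, 0.1, 8.6]
grip_width: 0.0001
```

Call:
{"method": "move_arm", "body": {
  "moves": [
    [0,0,-1.3,0],
    [0,-5,-1.3,0],
    [0,-9,-1.3,0],
    [0,-13,-1.5,0],
    [0,-18,-1.6,0],
    [0,-23,-1.7,0]
  ]
}}

```text
time_s: 12.05
position: [0.5585, 0.0822, 0.1525]
tool_rot: [[0.017, 1.0, 0.001], [1.0, -0.017, -0.0], [-0.0, 0.001, -1.0]]
ft_force: [1.5, 0.1, 3.1]
grip_width: -0.0003
```

```bash
python3 look.py pics/s9.png
```

```text
(no output)
```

View pics/s9.png

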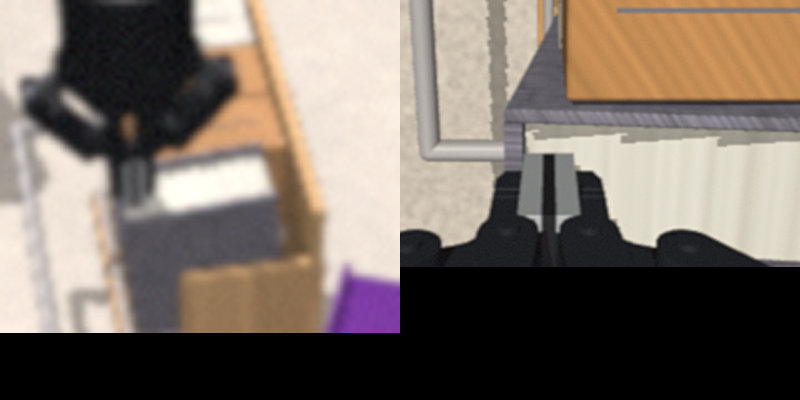

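Call:
{"method": "move_arm", "body": {
  "moves": [
    [0,-5,0,0],
    [0,-9,0.1,0],
    [0,-13,0.2,0],
    [0,-17,0.4,0],
    [0,-22,0.9,0]
  ]
}}

```text
time_s: 12.65
position: [0.5363, 0.0826, 0.1512]
tool_rot: [[0.017, 1.0, -0.0], [1.0, -0.017, -0.0], [-0.0, -0.0, -1.0]]
ft_force: [0.9, -0.2, 3.2]
grip_width: 0.0
```

```bash
python3 look.py pics/s10.png
```

```text
(no output)
```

View pics/s10.png

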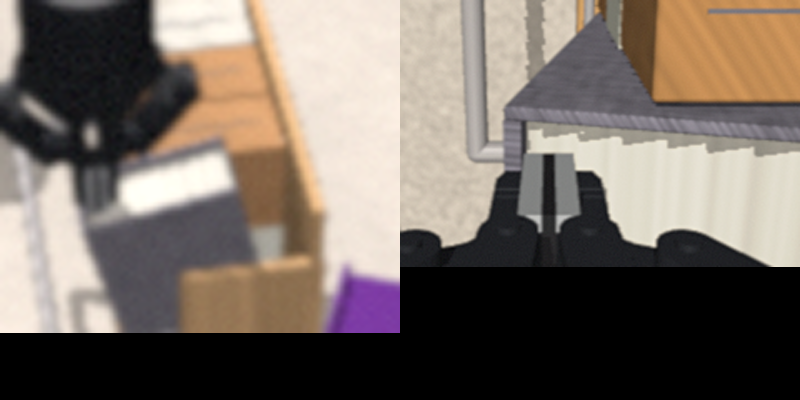

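Call:
{"method": "move_arm", "body": {
  "moves": [
    [0,-5,0.7,0],
    [0,-10,1.5,0],
    [0,-15,2.6,0],
    [0,-20,3.8,0],
    [0,-25,5.1,0],
    [0,-29,6.2,0]
  ]
}}

```text
time_s: 13.35
position: [0.5071, 0.0831, 0.145]
tool_rot: [[0.017, 1.0, -0.0], [1.0, -0.017, 0.0], [0.0, -0.0, -1.0]]
ft_force: [-1.0, -0.2, 4.2]
grip_width: 0.0
```

```bash
python3 look.py pics/s11.png
```

```text
(no output)
```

View pics/s11.png

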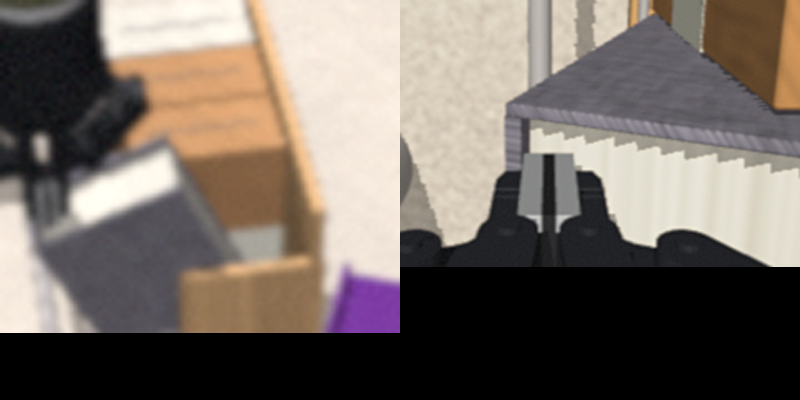

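Call:
{"method": "move_arm", "body": {
  "moves": [
    [0,-5,1.6,0],
    [0,-11,3.6,0],
    [0,-17,5.9,0],
    [0,-21,7.6,0],
    [0,-25,9.4,0],
    [0,-29,11.4,0],
    [0,-33,13.5,0]
  ]
}}

```text
time_s: 14.15
position: [0.4744, 0.0837, 0.1313]
tool_rot: [[0.017, 1.0, -0.0], [1.0, -0.017, -0.0], [-0.0, -0.0, -1.0]]
ft_force: [-0.5, -0.1, 0.4]
grip_width: 0.0001
```

```bash
python3 look.py pics/s12.png
```

```text
(no output)
```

View pics/s12.png

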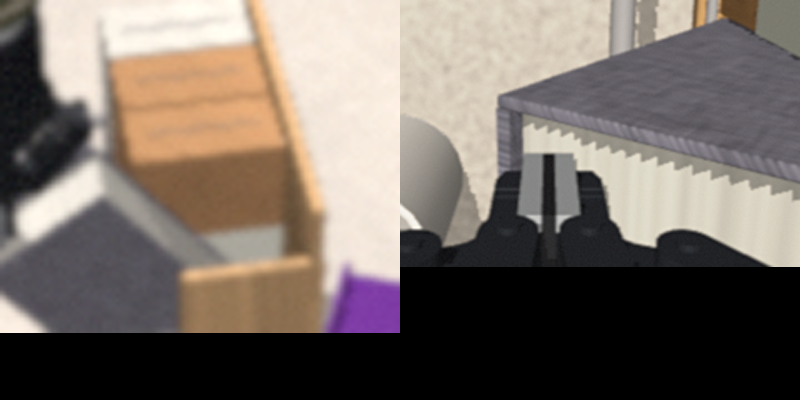

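Call:
{"method": "move_arm", "body": {
  "moves": [
    [0,0,-20,0],
    [0,0,-60,0],
    [0,5,-90,0],
    [0,5,-90,0]
  ]
}}

```text
time_s: 14.65
position: [0.482, 0.0834, 0.2254]
tool_rot: [[0.017, 1.0, 0.008], [1.0, -0.017, -0.001], [-0.0, 0.008, -1.0]]
ft_force: [0.8, 0.5, -0.1]
grip_width: -0.0001
```

Call:
{"method": "move_arm", "body": {
  "moves": [
    [0,20,0,-1.571],
    [0,20,0,-1.571],
    [0,20,0,-1.571],
    [0,20,0,-1.571],
    [0,20,0,-1.571],
    [0,20,0,-1.571],
    [0,20,0,-1.571],
    [0,20,0,-1.571],
    [0,20,0,-1.571],
    [0,20,0,-1.571],
    [0,20,0,-1.571],
    [0,20,0,-1.571]
  ],
  "grip": 0
}}

```text
time_s: 15.85
position: [0.4996, 0.0832, 0.2208]
tool_rot: [[-1.0, 0.016, -0.001], [0.016, 1.0, 0.0], [0.001, 0.0, -1.0]]
ft_force: [-0.7, -0.5, 0.8]
grip_width: 0.0853
```

```bash
python3 - <<'E'
from h import *
o=env.observe(); im=env.get_image("wrist"); cv2.imwrite("pics/w13.png",im[:,:,::-1])
s=env.get_image("side")[120:240,210:350,::-1]; cv2.imwrite("pics/s13.png",cv2.resize(cv2.convertScaleAbs(s,alpha=1.6),(700,600),interpolation=cv2.INTER_CUBIC))
print(o["time_s"],np.round(o["position"],4),np.round(o["tool_rot"],4).tolist(),np.round(o["q"],1))
C=cam("wrist",o)
for th in [.6,.67,.7]:
    c,s=np.cos(th),np.sin(th)
    q=[]
    for u,v in [(0,.175),(.095,.175)]:
        for y in (-.099,-.051): q.append([-.049+u*c-v*s,y,.012+v*c+u*s])
    print(th,proj(C,rackpts(.6116,.1574,-.0164,q)).round(1).tolist())
E
```

```text
15.85 [0.4996 0.0832 0.2208] [[-0.9999, 0.0163, -0.0011], [0.0163, 0.9999, 0.0001], [0.0011, 0.0, -1.0]] [ -4.   16.7  79.   -0.   84.4 -93. ]
0.6 [[162.9, 244.4], [163.0, 312.6], [302.7, 239.3], [302.7, 317.7]]
0.67 [[147.8, 245.0], [147.8, 312.0], [280.9, 239.0], [280.8, 318.0]]
0.7 [[141.7, 245.3], [141.7, 311.7], [271.2, 238.9], [271.2, 318.1]]
```

View pics/w13.png

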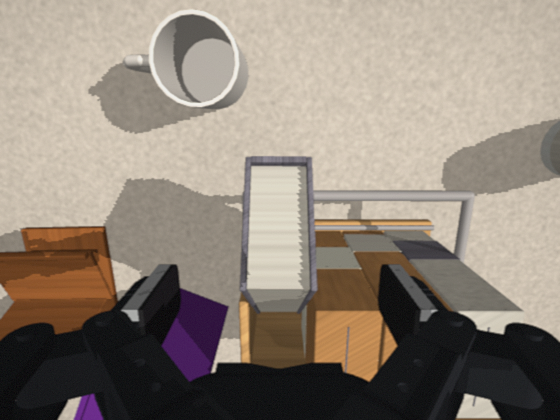

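View pics/s13.png

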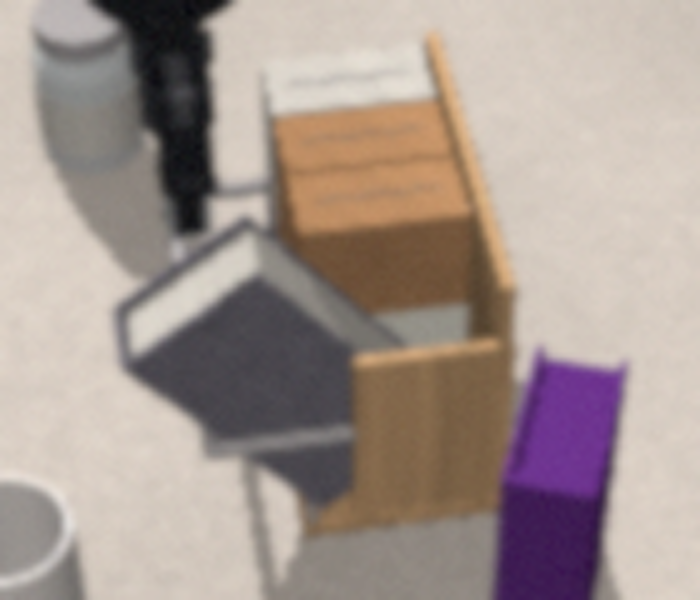

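Call:
{"method": "move_arm", "body": {
  "moves": [
    [-1,0,30,0],
    [-2,0,60,0],
    [-2,0,80,0],
    [-2,0,92,0],
    [-2,0,99,0],
    [-2,0,103,0],
    [-2,0,103,0]
  ]
}}

```text
time_s: 16.65
position: [0.5018, 0.0832, 0.1186]
tool_rot: [[-1.0, 0.017, -0.0], [0.017, 1.0, 0.0], [0.0, 0.0, -1.0]]
ft_force: [0.0, 0.0, -0.3]
grip_width: 0.0851
```

```bash
python3 - <<'E'
from h import *
o=env.observe(); im=env.get_image("wrist"); cv2.imwrite("pics/w14.png",im[:,:,::-1])
s=env.get_image("side")[120:240,210:350,::-1]; cv2.imwrite("pics/s14.png",cv2.resize(cv2.convertScaleAbs(s,alpha=1.6),(700,600),interpolation=cv2.INTER_CUBIC))
E
```

```text
(no output)
```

View pics/w14.png

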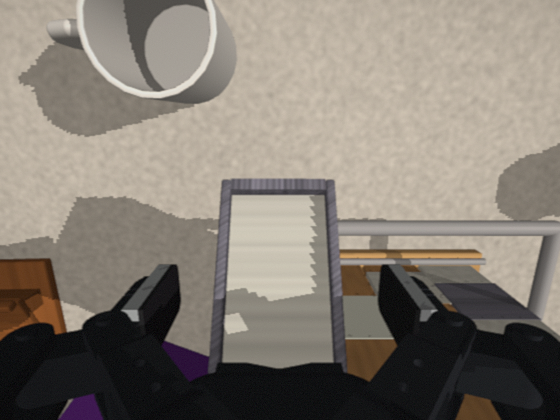

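View pics/s14.png

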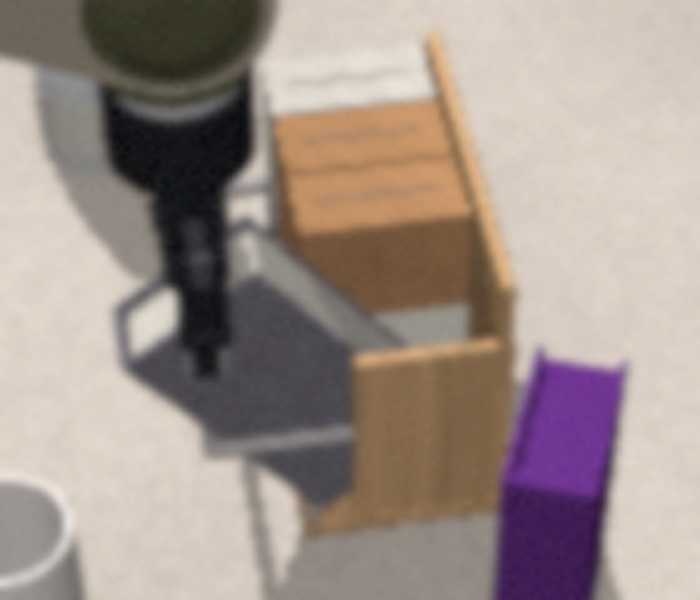

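Call:
{"method": "move_arm", "body": {
  "moves": [
    [0,0,0,0],
    [0,0,0,0],
    [0,0,0,0],
    [0,0,0,0],
    [0,0,0,0],
    [0,0,0,0],
    [0,0,0,0],
    [0,0,0,0]
  ],
  "grip": 1,
  "grip_force": 40
}}

```text
time_s: 17.55
position: [0.5019, 0.0832, 0.1189]
tool_rot: [[-1.0, 0.017, 0.001], [0.017, 1.0, 0.0], [-0.001, 0.0, -1.0]]
ft_force: [-1.4, 0.4, 4.2]
grip_width: 0.0471
```

Call:
{"method": "move_arm", "body": {
  "moves": [
    [0,0,-4,0],
    [0,0,-12,0],
    [0,0,-22,0],
    [0,0,-30,0],
    [0,0,-30,0]
  ]
}}

```text
time_s: 18.05
position: [0.5023, 0.0832, 0.1499]
tool_rot: [[-1.0, 0.017, 0.002], [0.017, 1.0, -0.0], [-0.002, -0.0, -1.0]]
ft_force: [-0.8, -0.7, -6.4]
grip_width: 0.0475
```

```bash
cat > look2.py <<'E'
import sys
from h import *
o=env.observe(); w=env.get_image("wrist")[:,:,::-1]
s=env.get_image("side")[100:250,210:350,::-1]
O=np.zeros((430,800,3),np.uint8); O[:428,:400]=cv2.resize(cv2.convertScaleAbs(s,alpha=1.6),(400,428),interpolation=cv2.INTER_CUBIC); O[:300,400:]=cv2.resize(w,(400,300))
cv2.imwrite(sys.argv[1],O); print(o["time_s"],np.round(o["position"],4),o["grip_width"],np.round(o["ft_force"],1),np.round(o["wrist_torque"],2))
E
python3 look2.py pics/s15.png
```

```text
18.05 [0.5023 0.0832 0.1499] 0.04746306142386212 [-0.8 -0.7 -6.4] [ 0.02  0.3  -0.03]
```

View pics/s15.png

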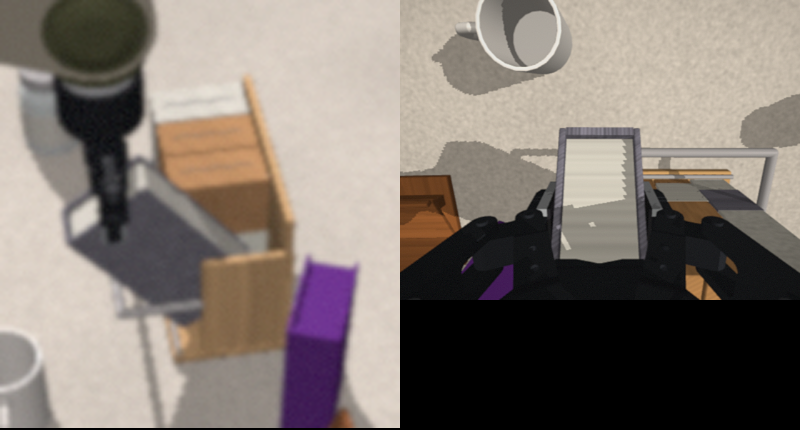

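Call:
{"method": "move_arm", "body": {
  "moves": [
    [0,0,-20,0],
    [0,0,-40,0],
    [0,0,-65,0],
    [0,0,-90,0],
    [0,0,-120,0],
    [0,0,-150,0],
    [0,0,-175,0],
    [0,0,-185,0],
    [0,0,-185,0]
  ]
}}

```text
time_s: 19.05
position: [0.502, 0.0832, 0.3339]
tool_rot: [[-1.0, 0.017, 0.001], [0.017, 1.0, -0.0], [-0.001, -0.0, -1.0]]
ft_force: [0.6, 0.3, -6.0]
grip_width: 0.0481
```

```bash
python3 look2.py pics/s16.png
```

```text
19.05 [0.502  0.0832 0.3339] 0.048110169384983394 [ 0.6  0.3 -6. ] [-0.    0.3   0.03]
```

View pics/s16.png

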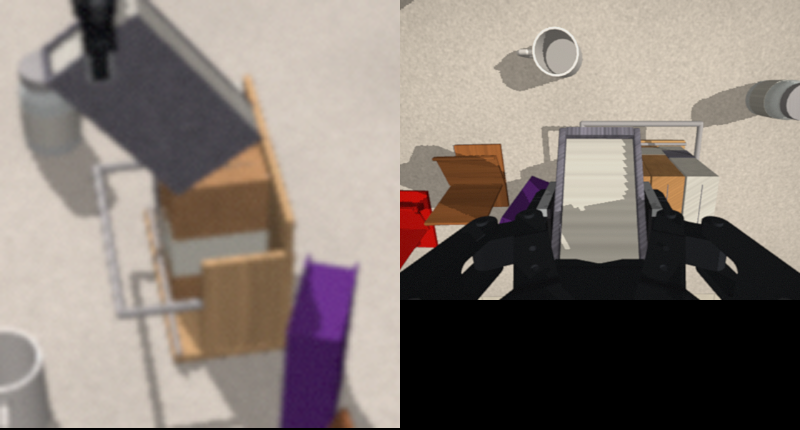

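Call:
{"method": "move_arm", "body": {
  "moves": [
    [25,-40,0,0],
    [50,-80,0,0],
    [75,-120,0,0],
    [100,-160,0,0],
    [112,-173,30,0],
    [112,-173,75,0],
    [112,-173,120,0],
    [112,-173,160,0],
    [112,-173,190,0],
    [112,-173,204,0],
    [112,-173,204,0]
  ]
}}

```text
time_s: 20.25
position: [0.385, -0.0869, 0.1272]
tool_rot: [[-1.0, 0.017, -0.006], [0.017, 1.0, 0.003], [0.006, 0.003, -1.0]]
ft_force: [-0.0, 0.1, -4.7]
grip_width: 0.0478
```

```bash
python3 - <<'E'
from h import *
o=env.observe(); print(o["time_s"],np.round(o["position"],4),np.round(o["q"],1),np.round(o["ft_force"],1))
s=env.get_image("side")[120:320,180:380,::-1]
cv2.imwrite("pics/s17.png",cv2.resize(cv2.convertScaleAbs(s,alpha=1.6),(600,600),interpolation=cv2.INTER_CUBIC))
E
```

```text
20.25 [ 0.385  -0.0869  0.1272] [ -30.    11.3  103.9   -0.    65.1 -119.1] [-0.   0.1 -4.7]
```

View pics/s17.png

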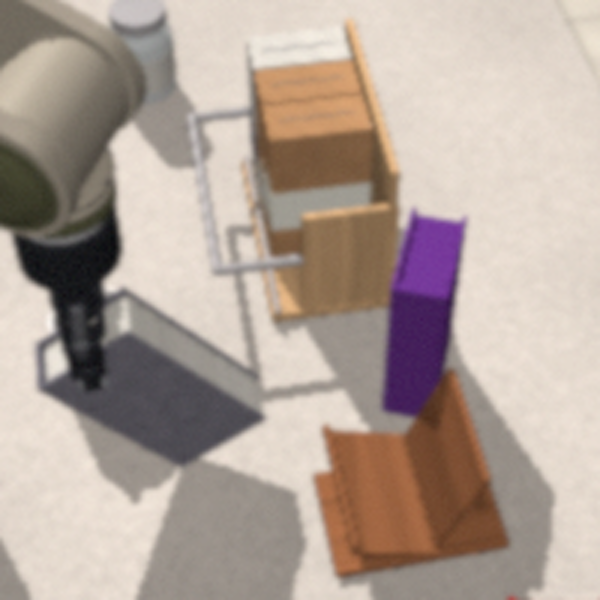

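Call:
{"method": "move_arm", "body": {
  "moves": [
    [0,0,6,0],
    [0,0,12,0],
    [0,0,15,0],
    [0,0,15,0]
  ]
}}

```text
time_s: 20.7
position: [0.3867, -0.0878, 0.1144]
tool_rot: [[-1.0, 0.017, -0.0], [0.017, 1.0, 0.0], [0.0, 0.0, -1.0]]
ft_force: [0.4, 0.3, -4.9]
grip_width: 0.0478
```

Call:
{"method": "move_arm", "body": {
  "moves": [
    [0,0,1.5,0],
    [0,0,3,0],
    [0,0,4.5,0],
    [0,0,4.5,0]
  ]
}}

```text
time_s: 21.1
position: [0.3868, -0.0879, 0.11]
tool_rot: [[-1.0, 0.017, -0.0], [0.017, 1.0, 0.0], [0.0, 0.0, -1.0]]
ft_force: [0.5, -0.5, -5.5]
grip_width: 0.0474
```

Call:
{"method": "move_arm", "body": {
  "moves": [
    [0,0,1,0],
    [0,0,2,0],
    [0,0,3,0],
    [0,0,3,0]
  ]
}}

```text
time_s: 21.5
position: [0.3869, -0.088, 0.108]
tool_rot: [[-1.0, 0.017, 0.001], [0.017, 1.0, -0.001], [-0.001, -0.001, -1.0]]
ft_force: [-5.3, 2.1, 9.4]
grip_width: 0.0475
```

Call:
{"method": "move_arm", "body": {
  "moves": [
    [0,0,1,0],
    [0,0,2,0],
    [0,0,2,0]
  ]
}}

```text
time_s: 21.8
position: [0.3868, -0.088, 0.1076]
tool_rot: [[-1.0, 0.016, 0.001], [0.016, 1.0, -0.002], [-0.001, -0.002, -1.0]]
ft_force: [-13.4, 3.9, 33.1]
grip_width: 0.0474
```

Call:
{"method": "move_arm", "body": {
  "moves": [
    [0,0,-2.4,0],
    [-5,0,-4.2,0],
    [-10,0,-5.9,0],
    [-15,0,-7.4,0],
    [-21,0,-8.9,0],
    [-27,0,-10.2,0],
    [-32,0,-11.3,0],
    [-32,0,-11.3,0]
  ],
  "grip": 1,
  "grip_force": 25
}}

```text
time_s: 22.6
position: [0.4196, -0.0886, 0.1165]
tool_rot: [[-1.0, 0.017, 0.0], [0.017, 1.0, -0.0], [-0.0, -0.0, -1.0]]
ft_force: [-0.5, 0.5, -5.4]
grip_width: 0.0471
```

```bash
cat > look3.py <<'E'
import sys
from h import *
o=env.observe(); print(o["time_s"],np.round(o["position"],4),np.round(o["q"],1),np.round(o["ft_force"],1),np.round(o["wrist_torque"],2))
s=env.get_image("side")[160:300,180:340,::-1]; w=env.get_image("wrist")[:,:,::-1]
O=np.zeros((350,800,3),np.uint8); O[:350,:400]=cv2.resize(cv2.convertScaleAbs(s,alpha=1.6),(400,350),interpolation=cv2.INTER_CUBIC); O[:300,400:]=cv2.resize(w,(400,300))
cv2.imwrite(sys.argv[1],O)
E
python3 look3.py pics/s18.png
```

```text
22.6 [ 0.4196 -0.0886  0.1165] [ -27.8   15.2  100.5    0.    64.2 -116.9] [-0.5  0.5 -5.4] [-0.03  0.3   0.03]
```

View pics/s18.png

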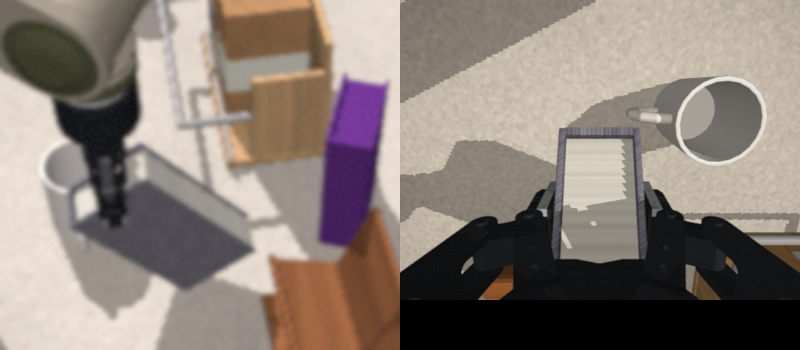

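Call:
{"method": "move_arm", "body": {
  "moves": [
    [0,0,-40,0],
    [0,0,-85,0],
    [10,10,-120,0],
    [30,50,-130,0],
    [50,100,-130,0],
    [79,150,-130,0],
    [79,200,-130,0],
    [79,250,-130,0],
    [79,278,-110,0],
    [79,278,-65,0],
    [79,278,-30,0],
    [79,278,-9,0],
    [79,278,-9,0]
  ],
  "grip_force": 40,
  "grip": 1
}}

```text
time_s: 24.0
position: [0.3426, 0.1905, 0.1233]
tool_rot: [[-1.0, 0.017, -0.006], [0.017, 1.0, -0.001], [0.006, -0.001, -1.0]]
ft_force: [0.7, -0.4, -4.2]
grip_width: 0.0477
```

```bash
sed -i 's/160:300,180:340/100:240,150:310/' look3.py; python3 look3.py pics/s19.png
```

```text
24.0 [0.3426 0.1905 0.1233] [ 11.6  11.4 104.7   0.   64.3 -77.4] [ 0.7 -0.4 -4.2] [-0.04  0.16  0.01]
```

View pics/s19.png

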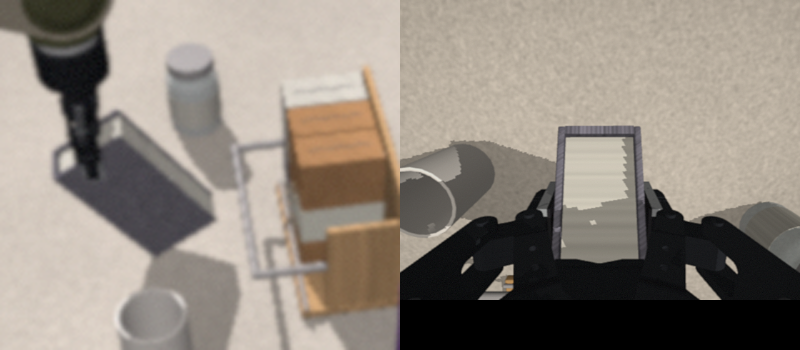

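Call:
{"method": "move_arm", "body": {
  "moves": [
    [-8,0,0,0],
    [-16,0,0,0],
    [-22,0,-1,0],
    [-28,0,-3,0],
    [-34,0,-5,0],
    [-40,0,-7,0]
  ],
  "grip_force": 25,
  "grip": 1
}}

```text
time_s: 24.7
position: [0.3844, 0.1901, 0.1324]
tool_rot: [[-1.0, 0.017, -0.002], [0.017, 1.0, -0.0], [0.002, -0.0, -1.0]]
ft_force: [-3.6, -0.3, -5.6]
grip_width: 0.0474
```

```bash
python3 look3.py pics/s20.png
```

```text
24.7 [0.3844 0.1901 0.1324] [ 10.4  14.   99.    0.   67.1 -78.6] [-3.6 -0.3 -5.6] [0.08 0.86 0.02]
```

View pics/s20.png

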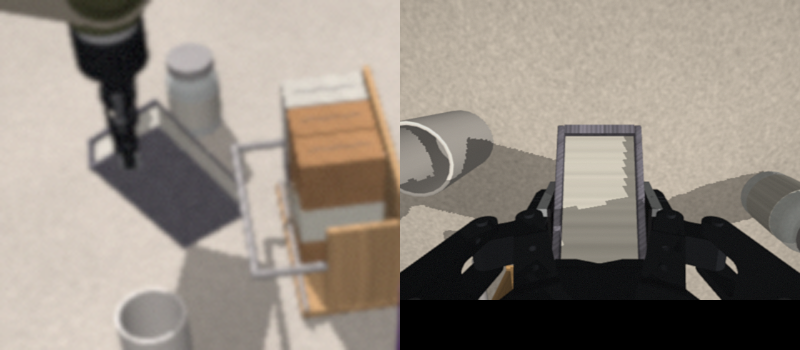

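Call:
{"method": "move_arm", "body": {
  "moves": [
    [-6,0,-2,0],
    [-12,0,-4,0],
    [-18,0,-6,0],
    [-24,0,-7,0],
    [-24,0,-7,0]
  ]
}}

```text
time_s: 25.3
position: [0.4097, 0.1898, 0.1395]
tool_rot: [[-1.0, 0.017, 0.001], [0.017, 1.0, 0.0], [-0.001, 0.0, -1.0]]
ft_force: [0.2, -0.6, -6.6]
grip_width: 0.0475
```

```bash
python3 look3.py pics/s21.png
```

```text
25.3 [0.4097 0.1898 0.1395] [  9.8  15.6  95.3  -0.   69.1 -79.3] [ 0.2 -0.6 -6.6] [0.03 0.32 0.06]
```

View pics/s21.png

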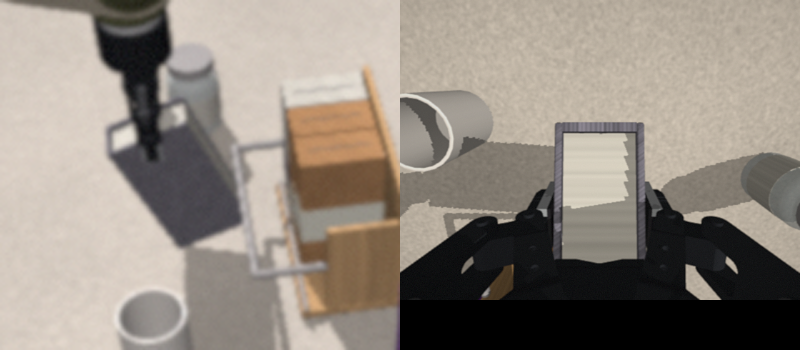

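Call:
{"method": "move_arm", "body": {
  "moves": [
    [-6,0,-2,0],
    [-12,0,-4,0],
    [-18,0,-6,0],
    [-24,0,-8,0],
    [-30,0,-9,0],
    [-30,0,-9,0]
  ]
}}

```text
time_s: 26.0
position: [0.4396, 0.1892, 0.1485]
tool_rot: [[-1.0, 0.017, 0.001], [0.017, 1.0, 0.0], [-0.001, 0.0, -1.0]]
ft_force: [-1.4, 0.7, -5.2]
grip_width: 0.0476
```

```bash
python3 look3.py pics/s22.png
```

```text
26.0 [0.4396 0.1892 0.1485] [  9.1  17.6  90.5  -0.   71.8 -79.9] [-1.4  0.7 -5.2] [ 0.04  0.35 -0.03]
```

View pics/s22.png

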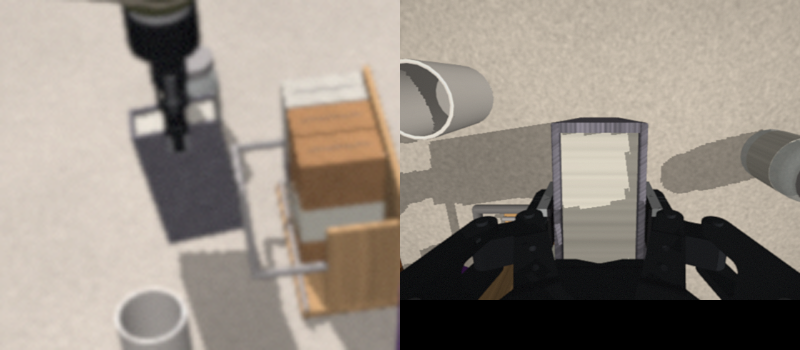

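Call:
{"method": "move_arm", "body": {
  "moves": [
    [-5,0,0,0],
    [-9,0,0,0],
    [-12,0,0,0],
    [-12,0,0,0]
  ]
}}

```text
time_s: 26.5
position: [0.4509, 0.189, 0.1482]
tool_rot: [[-1.0, 0.017, -0.0], [0.017, 1.0, -0.0], [0.0, -0.0, -1.0]]
ft_force: [-3.0, 0.1, -5.9]
grip_width: 0.0473
```

```bash
python3 - <<'E'
from h import *
o=env.observe(); print(o["time_s"],np.round(o["position"],4),np.round(o["ft_force"],1))
im=env.get_image("wrist"); cv2.imwrite("pics/w23.png",im[:,:,::-1])
s=env.get_image("side")[120:220,180:280,::-1]
cv2.imwrite("pics/s23.png",cv2.resize(cv2.convertScaleAbs(s,alpha=1.6),(600,600),interpolation=cv2.INTER_CUBIC))
S=cam("side")
# predicted book corners upright: spine faces -x ; grip at tcp
C=cam("wrist",o); p=np.array(o["position"])
for th in (-.05,0,.05,.1):
  c,s_=np.cos(th),np.sin(th); q=[]
  for u,v in [(0,.175),(.095,.175),(.095,0),(0,0)]:
    du,dv=u-.047,v-.165
    for y in (-.024,): q.append([p[0]+du*c-dv*s_, p[1]+y, p[2]+.054+dv*c+du*s_])
  print(th,proj(S,q).round(1).tolist(), proj(C,q[:1]).round(1).tolist())
E
```

```text
26.5 [0.4509 0.189  0.1482] [-3.   0.1 -5.9]
-0.05 [[152.0, 206.9], [149.0, 242.4], [193.6, 243.5], [196.8, 211.7]] [[189.7, 197.7]]
0 [[152.7, 206.8], [148.3, 242.1], [192.7, 246.2], [197.0, 214.6]] [[186.5, 199.2]]
0.05 [[153.4, 206.8], [147.7, 241.9], [191.7, 248.9], [197.2, 217.4]] [[183.8, 200.7]]
0.1 [[154.1, 206.8], [147.0, 241.5], [190.7, 251.5], [197.2, 220.3]] [[181.5, 202.2]]
```

View pics/s23.png

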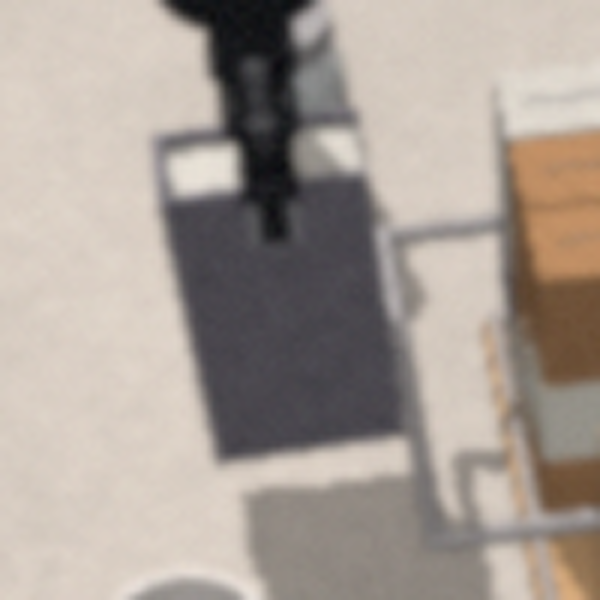

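View pics/w23.png

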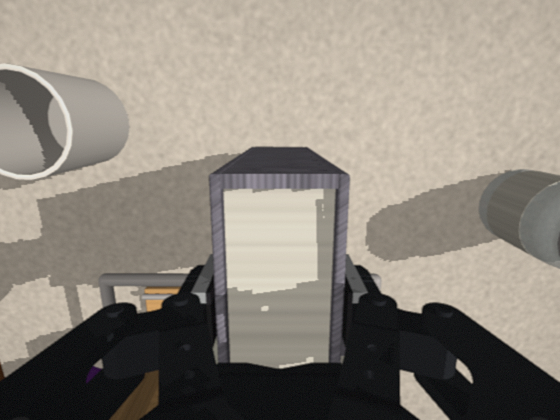

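Call:
{"method": "move_arm", "body": {
  "moves": [
    [12,0,0,0],
    [12,0,15,0],
    [12,0,28,0],
    [12,0,32,0],
    [12,0,34,0],
    [12,0,34,0]
  ]
}}

```text
time_s: 27.2
position: [0.4388, 0.1893, 0.1149]
tool_rot: [[-1.0, 0.017, 0.001], [0.017, 1.0, 0.0], [-0.001, 0.0, -1.0]]
ft_force: [1.1, -0.2, -5.3]
grip_width: 0.0475
```

Call:
{"method": "move_arm", "body": {
  "moves": [
    [0,0,1,0],
    [0,0,2,0],
    [0,0,3,0],
    [0,0,3,0]
  ]
}}

```text
time_s: 27.6
position: [0.4411, 0.1894, 0.1139]
tool_rot: [[-1.0, 0.017, 0.007], [0.017, 1.0, 0.001], [-0.007, 0.001, -1.0]]
ft_force: [2.3, -0.7, 11.5]
grip_width: 0.0476
```

Call:
{"method": "move_arm", "body": {
  "moves": [
    [0,0,1,0],
    [0,0,1.5,0],
    [0,0,1.5,0],
    [0,0,1.5,0]
  ]
}}

```text
time_s: 28.0
position: [0.4423, 0.1895, 0.1136]
tool_rot: [[-1.0, 0.017, 0.011], [0.017, 1.0, 0.001], [-0.011, 0.001, -1.0]]
ft_force: [3.9, -1.7, 19.8]
grip_width: 0.0476
```

```bash
python3 - <<'E'
from h import *
o=env.observe(); print(o["time_s"],np.round(o["position"],4),np.round(o["ft_force"],1),np.round(o["wrist_torque"],2))
s=env.get_image("side")[120:220,180:280,::-1]
cv2.imwrite("pics/s24.png",cv2.resize(cv2.convertScaleAbs(s,alpha=1.6),(600,600),interpolation=cv2.INTER_CUBIC))
S=cam("side");p=np.array(o["position"])
for th in (-.05,0,.05):
  c,s_=np.cos(th),np.sin(th); q=[]
  for u,v in [(0,.175),(.095,.175),(.095,0),(0,0)]:
    du,dv=u-.047,v-.167
    q.append([p[0]+du*c-dv*s_, p[1]-.024, p[2]+.054+dv*c+du*s_])
  print(th,((proj(S,q)-[120,180])*6).round().tolist())
E
```

```text
28.0 [0.4423 0.1895 0.1136] [ 3.9 -1.7 19.8] [-0.36 -0.02 -0.03]
-0.05 [[255.0, 153.0], [236.0, 361.0], [492.0, 369.0], [512.0, 182.0]]
0 [[259.0, 153.0], [232.0, 360.0], [487.0, 385.0], [513.0, 199.0]]
0.05 [[263.0, 153.0], [228.0, 358.0], [481.0, 401.0], [513.0, 216.0]]
```

View pics/s24.png

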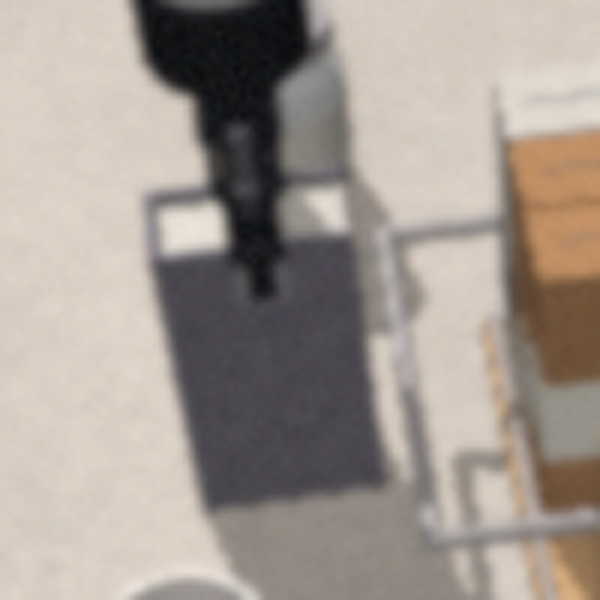

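Call:
{"method": "move_arm", "body": {
  "moves": [
    [0,0,-30,0],
    [0,0,-75,0],
    [0,0,-120,0],
    [0,0,-165,0],
    [0,0,-205,0],
    [-10,-40,-220,0],
    [-25,-80,-220,0],
    [-40,-125,-220,0],
    [-65,-170,-220,0],
    [-65,-209,-220,0],
    [-65,-209,-220,0],
    [-65,-209,-220,0]
  ],
  "grip_force": 40,
  "grip": 1
}}

```text
time_s: 29.25
position: [0.4999, -0.0214, 0.3297]
tool_rot: [[-1.0, 0.019, -0.001], [0.019, 1.0, 0.001], [0.001, 0.001, -1.0]]
ft_force: [-0.1, 1.2, -5.2]
grip_width: 0.0474
```

```bash
python3 - <<'E'
from h import *
o=env.observe(); print(o["time_s"],np.round(o["position"],4),np.round(o["ft_force"],1),np.round(o["wrist_torque"],2),np.round(o["q"],1))
im=env.get_image("wrist"); cv2.imwrite("pics/w25.png",im[:,:,::-1])
C=cam("wrist",o); np.save("C25.npy",np.array(o["position"]+0)); np.save("R25.npy",np.array(o["tool_rot"]))
for n in ["easel_crease"]:
  for d in env.tip_of("wrist",n): print(n,np.round(d["point"],1),round(d["conf"],2),onz(C,d["point"],.035).round(4))
E
```

```text
29.25 [ 0.4999 -0.0214  0.3297] [-0.1  1.2 -5.2] [ 0.03 -0.03  0.03] [ -16.1   13.2   66.2    0.   100.7 -105. ]
easel_crease [258.  175.1] 0.9 [ 0.634  -0.1789  0.035 ]
easel_crease [322.7  63.5] 0.66 [ 0.7423 -0.3686  0.035 ]
easel_crease [260.  397.5] 0.36 [0.6437 0.1568 0.035 ]
```

View pics/w25.png

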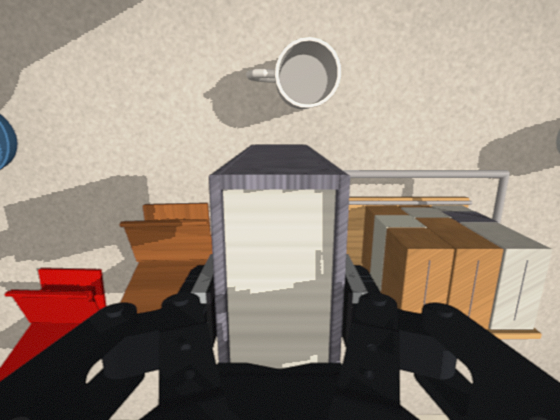

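```bash
python3 - <<'E'
from h import *
a=cv2.imread("pics/a_top.png")[160:240,320:390]; b=cv2.imread("pics/a_side.png")[240:320,275:360]
O=np.zeros((480,800,3),np.uint8)
O[:457,:400]=cv2.resize(cv2.convertScaleAbs(a,alpha=1.7),(400,457),interpolation=cv2.INTER_CUBIC)
O[:376,400:]=cv2.resize(cv2.convertScaleAbs(b,alpha=1.7),(400,376),interpolation=cv2.INTER_CUBIC)
cv2.imwrite("pics/e1.png",O)
o=dict(position=[.5892,.1206,.3301],tool_rot=[[-1.0,-.0002,-.0002],[-.0002,1,.0002],[.0002,.0002,-1]])
C=cam("wrist",o)
for rc,z in [((203,29.3),.035),((203.7,113.8),.035),((202.3,67.8),.035),((248.7,74.8),.129),((258,175.1),.035)]: print(onz(C,rc,z).round(4))
E
```

```text
[ 0.6409 -0.2371  0.035 ]
[ 0.6419 -0.1156  0.035 ]
[ 0.6399 -0.1815  0.035 ]
[ 0.673  -0.1218  0.129 ]
[ 0.7266 -0.0345  0.035 ]
```

View pics/e1.png

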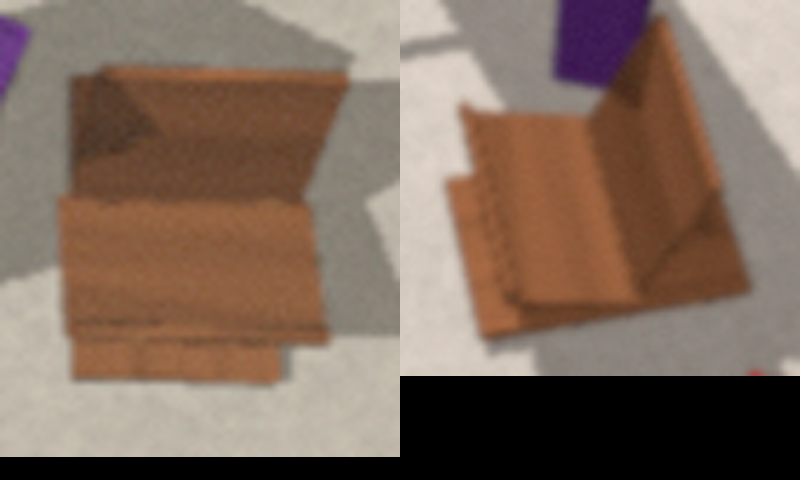

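```bash
python3 - <<'E'
from h import *
T=cam("top");S=cam("side")
for n,rc,z in [("cl",(194.7,330.5),.035),("cr",(195.5,373.4),.035),("fl",(218.6,331.7),.066),("fr",(220,377.4),.066),("bt r",(172.6,381.3),.129),("bt l",(173.1,331.9),.129)]: print(n,onz(T,rc,z).round(4))
for n,rc in [("c left",(240+118/4.7,275+190/4.7)),("c right",(240+300/4.7,275+240/4.7))]: print("side",n,onz(S,rc,.035).round(4))
from scipy.optimize import least_squares
# fit easel pose from multiple views
w=dict(position=[.5892,.1206,.3301],tool_rot=[[-1.0,-.0002,-.0002],[-.0002,1,.0002],[.0002,.0002,-1]])
o2=dict(position=np.load("C25.npy"),tool_rot=np.load("R25.npy"))
W=cam("wrist",w);W2=cam("wrist",o2)
a=.35;ca,sa=np.cos(a),np.sin(a)
L=lambda y:[0,y,.035]; F=lambda y:[-.07*ca+.008*sa,y,.035+.07*sa+.008*ca]; B=lambda y:[.1*sa,y,.035+.1*ca]
obs=[(T,L(.06),(194.7,330.5)),(T,L(-.06),(195.5,373.4)),(T,F(.06),(218.6,331.7)),(T,F(-.06),(220,377.4)),(T,B(-.055),(172.6,381.3)),
(W,L(-.06),(203,29.3)),(W,L(.06),(203.7,113.8)),(W,F(.06),(153.4,95.3)),(W,B(.055),(248.7,74.8)),(W2,F(-.06),(222,121))]
def f(v): return np.ravel([proj(c,rackpts(*v,[p]))[0]-np.array(q) for c,p,q in obs])
r=least_squares(f,[.635,-.178,0],loss="soft_l1",f_scale=1.5); print(r.x); print(f(r.x).reshape(-1,2).round(1).tolist())
E
```

```text
cl [ 0.6354 -0.1216  0.035 ]
cr [ 0.6369 -0.237   0.035 ]
fl [ 0.5652 -0.1209  0.066 ]
fr [ 0.5652 -0.2389  0.066 ]
bt r [ 0.6735 -0.2347  0.129 ]
bt l [ 0.668  -0.1122  0.129 ]
side c left [ 0.6425 -0.1252  0.035 ]
side c right [ 0.6414 -0.2402  0.035 ]
[ 0.63652255 -0.17680496 -0.00137881]
[[-0.5, -1.8], [0.2, -0.1], [-3.3, -1.6], [-3.2, -0.8], [1.0, -1.1], [-3.0, -0.5], [-3.6, -1.3], [5.3, -1.0], [-1.7, -0.3], [5.3, 0.5]]
```

```bash
python3 - <<'E'
from h import *
T=cam("top")
from scipy.optimize import least_squares
w=dict(position=[.5892,.1206,.3301],tool_rot=[[-1.0,-.0002,-.0002],[-.0002,1,.0002],[.0002,.0002,-1]])
o2=dict(position=np.load("C25.npy"),tool_rot=np.load("R25.npy"))
W=cam("wrist",w);W2=cam("wrist",o2)
a=.35;ca,sa=np.cos(a),np.sin(a)
def model(d):
  L=lambda y:[0,y,.035]; F=lambda y:[-d*ca+.008*sa,y,.035+d*sa+.008*ca]; B=lambda y:[.1*sa,y,.035+.1*ca]
  return [(T,L(.06),(194.7,330.5)),(T,L(-.06),(195.5,373.4)),(T,F(.06),(218.6,331.7)),(T,F(-.06),(220,377.4)),(T,B(-.055),(172.6,381.3)),
(W,L(-.06),(203,29.3)),(W,L(.06),(203.7,113.8)),(W,F(.06),(153.4,95.3)),(W,B(.055),(248.7,74.8)),(W2,F(-.06),(222,121))]
def f(v): return np.ravel([proj(c,rackpts(*v[:3],[p]))[0]-np.array(q) for c,p,q in model(v[3])])
r=least_squares(f,[.635,-.178,0,.075],loss="soft_l1",f_scale=1.5); print(r.x); print(f(r.x).reshape(-1,2).round(1).tolist())
E
```

```text
[ 0.63925922 -0.1763827  -0.01431032  0.08132418]
[[-1.8, -1.9], [-0.6, -0.2], [-0.8, -1.9], [-0.2, -1.0], [0.2, -1.1], [-1.7, 0.1], [-1.2, -0.7], [0.1, -2.3], [1.0, 0.2], [0.1, -0.7]]
```

Call:
{"method": "move_arm", "body": {
  "moves": [
    [-10,-20,0,0.15],
    [-25,-50,0,0.3],
    [-45,-80,0,0.45],
    [-65,-110,0,0.6],
    [-85,-135,0,0.75],
    [-108,-153,0,0.9],
    [-108,-153,0,1.05],
    [-108,-153,0,1.2],
    [-108,-153,0,1.35],
    [-108,-153,0,1.5],
    [-108,-153,15,1.571],
    [-108,-153,50,1.571],
    [-108,-153,85,1.571],
    [-108,-153,105,1.571],
    [-108,-153,105,1.571],
    [-108,-153,105,1.571]
  ]
}}

```text
time_s: 30.95
position: [0.606, -0.1748, 0.226]
tool_rot: [[0.016, 1.0, 0.001], [1.0, -0.016, -0.001], [-0.001, 0.001, -1.0]]
ft_force: [0.1, 0.0, -5.1]
grip_width: 0.0476
```

```bash
cat > look4.py <<'E'
import sys
from h import *
o=env.observe(); print(o["time_s"],np.round(o["position"],4),np.round(o["tool_rot"],3).tolist(),np.round(o["q"],1),np.round(o["ft_force"],1),np.round(o["wrist_torque"],2),round(o["grip_width"],4))
s=env.get_image("side")[190:320,250:390,::-1]; w=env.get_image("wrist")[:,:,::-1]
O=np.zeros((372,800,3),np.uint8); O[:371,:400]=cv2.resize(cv2.convertScaleAbs(s,alpha=1.6),(400,371),interpolation=cv2.INTER_CUBIC); O[:300,400:]=cv2.resize(w,(400,300))
cv2.imwrite(sys.argv[1],O)
E
python3 look4.py pics/s26.png
```

```text
30.95 [ 0.606  -0.1748  0.226 ] [[0.016, 1.0, 0.001], [1.0, -0.016, -0.001], [-0.001, 0.001, -1.0]] [-26.8  29.4  57.7   0.   92.8 -25.9] [ 0.1  0.  -5.1] [-0.   -0.01 -0.01] 0.0476
```

View pics/s26.png

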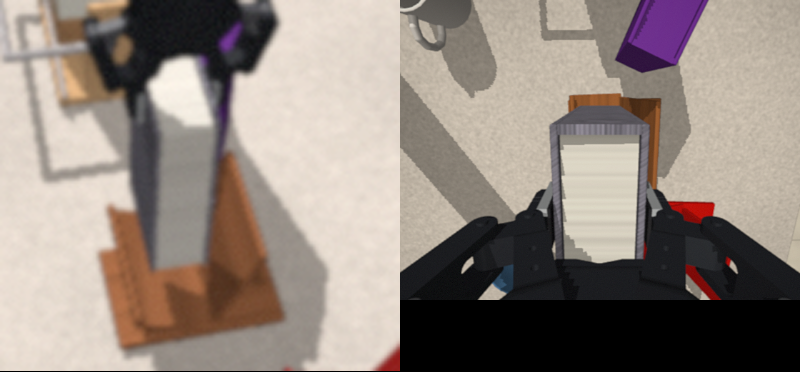

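```bash
python3 - <<'E'
from h import *
o=env.observe();im=env.get_image("wrist")
C=cam("wrist",o)
a=.35;ca,sa=np.cos(a),np.sin(a)
q=[[0,.06,.035],[-.07*ca+.008*sa,.06,.035+.07*sa+.008*ca],[.1*sa,.055,.035+.1*ca],[.1*sa,-.055,.035+.1*ca]]
px=proj(C,rackpts(.6393,-.1764,-.0143,q)); print(px.round(1))
j=im[100:330,180:440,::-1].copy(); j=cv2.resize(j,(780,690),interpolation=cv2.INTER_CUBIC)
for r,c in px: cv2.circle(j,(int((c-180)*3),int((r-100)*3)),4,(0,255,0),1)
cv2.imwrite("pics/w27.png",j[:600])
E
```

```text
[[126.3 309.6]
 [127.5 247.1]
 [136.6 363.7]
 [264.7 355.2]]
```

View pics/w27.png

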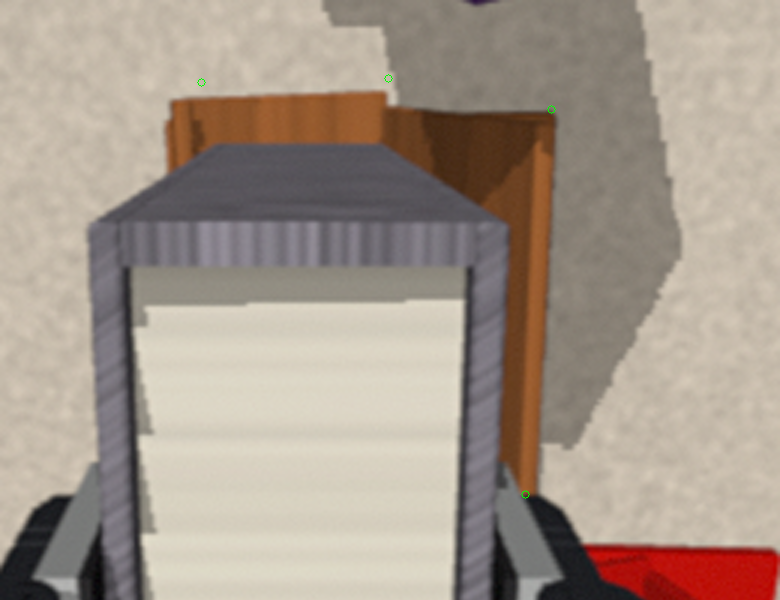

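```bash
python3 - <<'E'
from h import *
o=env.observe(); C=cam("wrist",o); p=o["position"]
for r in (173.8,174.3): 
  a=onz(C,(r,211),.287);b=onz(C,(r,348),.287); print(a-p,b-p)
# bottom spine edge in picture
for c in (252,307): print(onz(C,(100+143/3,c),.112)-p)
E
```

```text
[-0.02161948  0.05217628  0.06023895] [0.02414745 0.05141736 0.06023895]
[-0.02163158  0.05200802  0.06023895] [0.02415425 0.05124867 0.06023895]
[-0.02143945  0.04472572 -0.11476105]
[ 0.02495315  0.04396266 -0.11476105]
```

Call:
{"method": "move_arm", "body": {
  "moves": [
    [-4,6,10,0],
    [-4,6,25,0],
    [-4,6,40,0],
    [-4,6,49,0],
    [-4,6,52,0],
    [-4,6,52,0]
  ]
}}

```text
time_s: 31.7
position: [0.6115, -0.1798, 0.1728]
tool_rot: [[0.017, 1.0, -0.0], [1.0, -0.017, 0.0], [0.0, -0.0, -1.0]]
ft_force: [0.9, -0.9, -5.6]
grip_width: 0.0476
```

Call:
{"method": "move_arm", "body": {
  "moves": [
    [0,0,1.5,0],
    [0,0,3,0],
    [0,0,4,0],
    [0,0,4,0]
  ],
  "grip": 1,
  "grip_force": 25
}}

```text
time_s: 32.1
position: [0.6113, -0.1797, 0.169]
tool_rot: [[0.017, 1.0, 0.0], [1.0, -0.017, -0.0], [-0.0, 0.0, -1.0]]
ft_force: [-0.2, 0.2, -5.3]
grip_width: 0.0474
```

Call:
{"method": "move_arm", "body": {
  "moves": [
    [0,0,1,0],
    [0,0,2,0],
    [0,0,3,0],
    [0,0,3,0]
  ]
}}

```text
time_s: 32.5
position: [0.6116, -0.1799, 0.1666]
tool_rot: [[0.017, 1.0, 0.001], [1.0, -0.017, -0.001], [-0.001, 0.001, -1.0]]
ft_force: [-0.4, -0.8, -0.3]
grip_width: 0.0476
```

Call:
{"method": "move_arm", "body": {
  "moves": [
    [0,0,1,0],
    [0,0,2,0],
    [0,0,2,0]
  ]
}}

```text
time_s: 32.8
position: [0.6119, -0.1802, 0.1662]
tool_rot: [[0.017, 1.0, 0.003], [1.0, -0.017, -0.002], [-0.002, 0.003, -1.0]]
ft_force: [-1.2, -1.0, 9.0]
grip_width: 0.0473
```

Call:
{"method": "move_arm", "body": {
  "moves": [
    [0,1.5,-2,0],
    [0,3,-2,0],
    [0,5,-2,0],
    [0,5,-2,0]
  ]
}}

```text
time_s: 33.2
position: [0.6165, -0.1796, 0.1652]
tool_rot: [[0.017, 1.0, -0.001], [1.0, -0.017, 0.001], [0.001, -0.001, -1.0]]
ft_force: [0.8, 0.5, -4.6]
grip_width: 0.0473
```

Call:
{"method": "move_arm", "body": {
  "moves": [
    [0,1,0,0],
    [0,2,0,0],
    [0,3,0,0],
    [0,3,0,0]
  ]
}}

```text
time_s: 33.6
position: [0.6185, -0.1798, 0.1654]
tool_rot: [[0.017, 1.0, -0.003], [1.0, -0.017, 0.0], [0.0, -0.003, -1.0]]
ft_force: [-3.9, -0.7, -5.9]
grip_width: 0.0475
```

Call:
{"method": "move_arm", "body": {
  "moves": [
    [0,-4,0,0],
    [0,-4,1.5,0],
    [0,-4,2.5,0],
    [0,-4,2.5,0],
    [0,-4,2.5,0]
  ]
}}

```text
time_s: 34.1
position: [0.6159, -0.1801, 0.1648]
tool_rot: [[0.017, 1.0, 0.003], [1.0, -0.017, -0.001], [-0.001, 0.003, -1.0]]
ft_force: [-1.1, -0.4, 6.2]
grip_width: 0.0474
```

```bash
python3 look4.py pics/s28.png
```

```text
34.1 [ 0.6159 -0.1801  0.1648] [[0.017, 1.0, 0.003], [1.0, -0.017, -0.001], [-0.001, 0.003, -1.0]] [-26.8  32.5  62.2   0.   85.1 -25.9] [-1.1 -0.4  6.2] [0.15 0.49 0.04] 0.0474
```

View pics/s28.png

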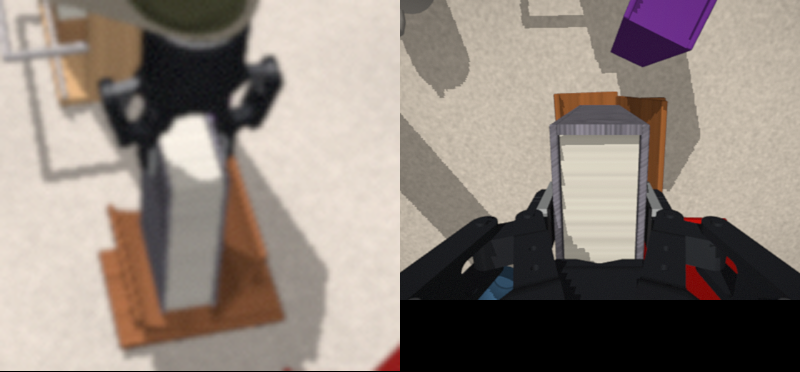

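Call:
{"method": "move_arm", "body": {
  "moves": [
    [0,0,-2,0],
    [0,0,-2,0]
  ]
}}

```text
time_s: 34.4
position: [0.6156, -0.1797, 0.1652]
tool_rot: [[0.017, 1.0, 0.0], [1.0, -0.017, 0.0], [0.0, 0.0, -1.0]]
ft_force: [1.2, -0.6, -1.6]
grip_width: 0.0468
```

Call:
{"method": "move_arm", "body": {
  "moves": [
    [0,-2,0,0],
    [0,-4,0,0],
    [0,-4,0,0]
  ],
  "grip": 0.34
}}

```text
time_s: 34.7
position: [0.6113, -0.1797, 0.1657]
tool_rot: [[0.017, 1.0, 0.001], [1.0, -0.017, -0.0], [-0.0, 0.001, -1.0]]
ft_force: [1.1, 0.6, -0.7]
grip_width: 0.0565
```

```bash
python3 look4.py pics/s29.png
```

```text
34.7 [ 0.6113 -0.1797  0.1657] [[0.017, 1.0, 0.001], [1.0, -0.017, -0.0], [-0.0, 0.001, -1.0]] [-27.   32.1  62.8   0.   85.1 -26. ] [ 1.1  0.6 -0.7] [ 0.02 -0.11 -0.05] 0.0565
```

View pics/s29.png

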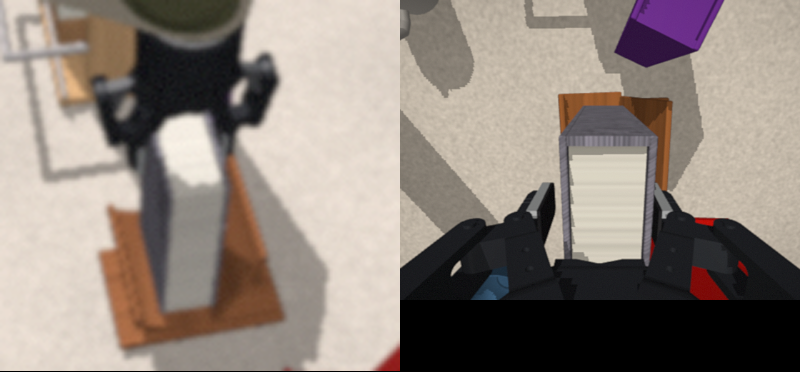

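Call:
{"method": "move_arm", "body": {
  "moves": [
    [0,-3,0,0],
    [0,-6,0,0],
    [0,-8,0,0],
    [0,-10,0,0]
  ],
  "grip": 0.1
}}

```text
time_s: 35.2
position: [0.6012, -0.1796, 0.1656]
tool_rot: [[0.017, 1.0, 0.0], [1.0, -0.017, -0.0], [-0.0, 0.0, -1.0]]
ft_force: [0.5, -0.4, 0.1]
grip_width: 0.0767
```

Call:
{"method": "move_arm", "body": {
  "moves": [
    [0,3,2,0],
    [0,7,4,0],
    [0,11,6,0],
    [0,15,8,0],
    [0,19,10,0],
    [0,23,12,0],
    [0,27,14,0],
    [0,30,16,0]
  ]
}}

```text
time_s: 36.0
position: [0.6317, -0.18, 0.1492]
tool_rot: [[0.017, 1.0, 0.0], [1.0, -0.017, -0.0], [-0.0, 0.0, -1.0]]
ft_force: [1.5, -0.6, 1.4]
grip_width: 0.0772
```

```bash
python3 look4.py pics/s30.png
```

```text
36.0 [ 0.6317 -0.18    0.1492] [[0.017, 1.0, 0.0], [1.0, -0.017, -0.0], [-0.0, 0.0, -1.0]] [-26.2  34.8  60.5   0.   84.7 -25.2] [ 1.5 -0.6  1.4] [ 0.05 -0.2  -0.03] 0.0772
```

View pics/s30.png

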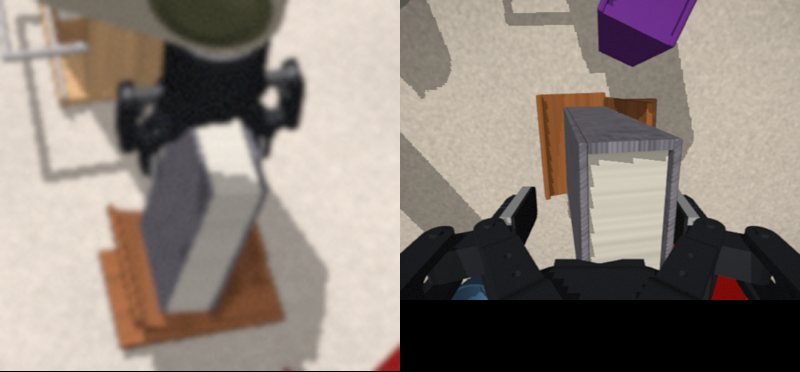

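Call:
{"method": "move_arm", "body": {
  "moves": [
    [0,4,1,0],
    [0,8,2,0],
    [0,12,3,0],
    [0,16,4,0],
    [0,20,5,0],
    [0,23,6,0],
    [0,26,6,0],
    [0,29,6,0],
    [0,32,6,0],
    [0,35,6,0],
    [0,37,6,0]
  ]
}}

```text
time_s: 37.2
position: [0.6686, -0.1807, 0.1435]
tool_rot: [[0.017, 1.0, 0.0], [1.0, -0.017, -0.0], [-0.0, 0.0, -1.0]]
ft_force: [-0.1, 1.2, 0.3]
grip_width: 0.0767
```

```bash
python3 look4.py pics/s31.png
```

```text
37.2 [ 0.6686 -0.1807  0.1435] [[0.017, 1.0, 0.0], [1.0, -0.017, -0.0], [-0.0, 0.0, -1.0]] [-24.9  38.8  53.7  -0.   87.5 -23.9] [-0.1  1.2  0.3] [-0.01 -0.02  0.03] 0.0767
```

View pics/s31.png

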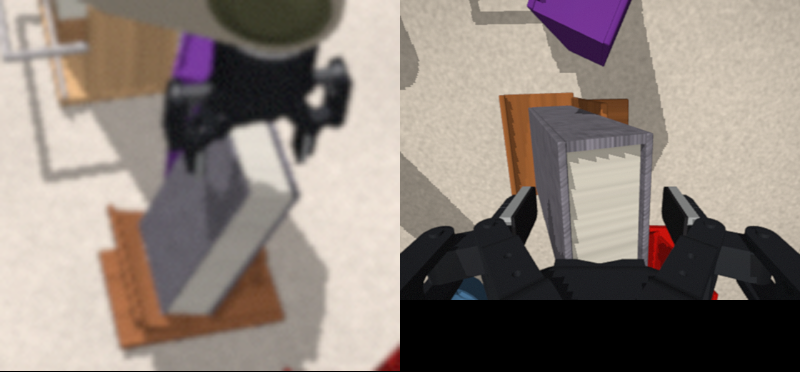

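Call:
{"method": "move_arm", "body": {
  "moves": [
    [0,0,-10,0],
    [0,0,-30,0],
    [0,0,-60,0],
    [0,0,-100,0],
    [0,0,-140,0],
    [0,0,-150,0],
    [60,-60,-150,0],
    [100,-100,-150,0],
    [110,-140,-150,0],
    [110,-180,-150,0],
    [110,-180,-150,0],
    [110,-180,-150,0]
  ],
  "grip": 0
}}

```text
time_s: 38.5
position: [0.4883, -0.0668, 0.2948]
tool_rot: [[0.017, 1.0, 0.002], [1.0, -0.017, -0.001], [-0.001, 0.002, -1.0]]
ft_force: [1.4, 0.3, 0.0]
grip_width: 0.0854
```

```bash
python3 - <<'E'
from h import *
o=env.observe(); print(o["time_s"],np.round(o["position"],4),o["ft_force"])
np.save("C32.npy",np.array(o["position"]));np.save("R32.npy",np.array(o["tool_rot"]))
cv2.imwrite("pics/w32.png",env.get_image("wrist")[:,:,::-1])
t=env.get_image("top")[:,:,::-1];s=env.get_image("side")[:,:,::-1]
cv2.imwrite("pics/t32f.png",t);cv2.imwrite("pics/s32f.png",s)
O=np.zeros((480,800,3),np.uint8)
O[:457,:400]=cv2.resize(cv2.convertScaleAbs(t[160:240,320:390],alpha=1.7),(400,457),interpolation=cv2.INTER_CUBIC)
O[:429,400:]=cv2.resize(cv2.convertScaleAbs(s[205:320,265:372],alpha=1.7),(400,429),interpolation=cv2.INTER_CUBIC)
cv2.imwrite("pics/e32.png",O)
a=.35
E
```

```text
38.5 [ 0.4883 -0.0668  0.2948] [1.39251325 0.2982716  0.02847542]
```

View pics/e32.png

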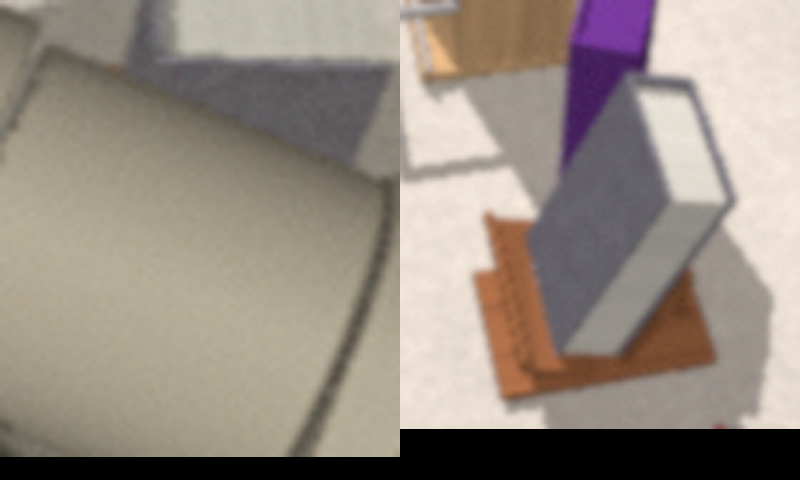

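View pics/w32.png

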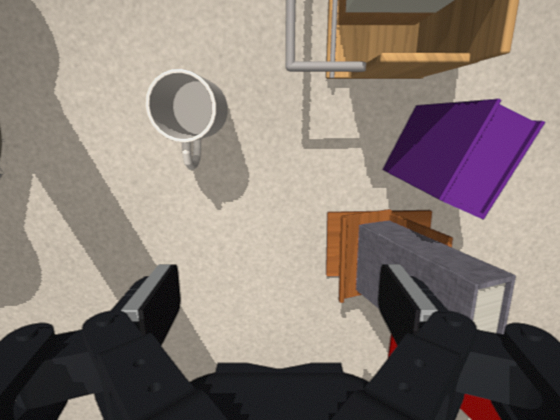

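Call:
{"method": "move_arm", "body": {
  "moves": [
    [50,-30,0,0],
    [95,-60,0,0],
    [140,-90,0,0],
    [185,-115,0,0],
    [230,-140,0,0],
    [275,-160,0,0],
    [320,-165,0,0],
    [320,-165,0,0],
    [320,-165,0,0]
  ]
}}

```text
time_s: 39.55
position: [0.331, 0.257, 0.293]
tool_rot: [[0.013, 1.0, -0.001], [1.0, -0.013, -0.0], [-0.0, -0.001, -1.0]]
ft_force: [-0.0, 0.7, -0.3]
grip_width: 0.0852
```

```bash
python3 - <<'E'
from h import *
o=env.observe(); print(o["time_s"],np.round(o["position"],4))
t=env.get_image("top")[:,:,::-1];s=env.get_image("side")[:,:,::-1]
cv2.imwrite("pics/t33f.png",t);cv2.imwrite("pics/s33f.png",s)
a=.35;ca,sa=np.cos(a),np.sin(a)
def corners(x,y,yaw,dx=0,dy=0):
  P=[]
  for e in (.0475,-.0475):
    for v,w in [(0,0),(.175,0),(.175,.048),(0,.048)]:
      P.append([v*sa-w*ca+dx,e+dy,.035+v*ca+w*sa])
  return rackpts(x,y,yaw,P)
q=corners(.6367,-.179,-.0143)
O=np.zeros((560,800,3),np.uint8)
for k,(im,cm,r0,c0,h,w,ox) in enumerate([(t,"top",140,320,98,70,0),(s,"side",205,265,115,107,400)]):
  sc=400/w; j=cv2.resize(cv2.convertScaleAbs(im[r0:r0+h,c0:c0+w],alpha=1.7),(400,int(h*sc)),interpolation=cv2.INTER_CUBIC)
  p=(proj(cam(cm),q)-[r0,c0])*sc
  for i,(r,c) in enumerate(p): cv2.circle(j,(int(c),int(r)),4,(0,255,0) if i<4 else (0,0,255),1)
  O[:j.shape[0],ox:ox+400]=j[:560]
cv2.imwrite("pics/e33.png",O)
E
```

```text
39.55 [0.331 0.257 0.293]
```

View pics/e33.png

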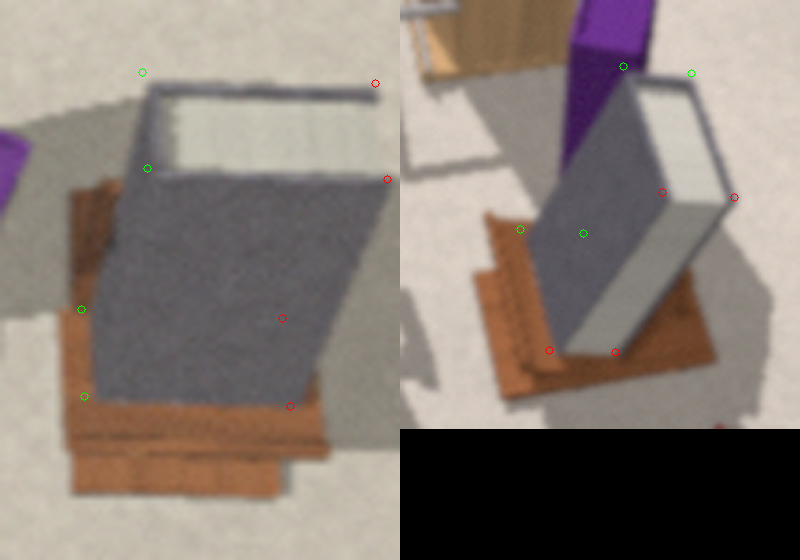

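View pics/t33f.png

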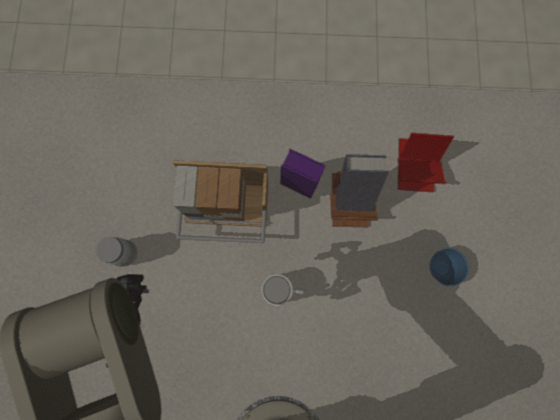

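Call:
{"method": "move_arm", "body": {
  "moves": [
    [-40,30,-30,0],
    [-80,60,-60,0],
    [-120,95,-80,0],
    [-160,130,-80,0],
    [-200,165,-80,0],
    [-240,200,-80,0],
    [-280,235,-80,0],
    [-320,270,-80,0],
    [-353,294,-80,0],
    [-353,294,-80,0],
    [-353,294,-80,0]
  ]
}}

```text
time_s: 40.75
position: [0.6199, -0.1084, 0.3705]
tool_rot: [[0.023, 1.0, -0.004], [1.0, -0.023, 0.001], [0.001, -0.004, -1.0]]
ft_force: [-0.6, 0.3, 0.4]
grip_width: 0.0855
```

```bash
python3 - <<'E'
from h import *
o=env.observe(); print(o["time_s"],np.round(o["position"],4))
im=env.get_image("wrist")[:,:,::-1]; cv2.imwrite("pics/w34.png",im)
np.save("C34.npy",np.array(o["position"]));np.save("R34.npy",np.array(o["tool_rot"]))
E
```

```text
40.75 [ 0.6199 -0.1084  0.3705]
```

View pics/w34.png

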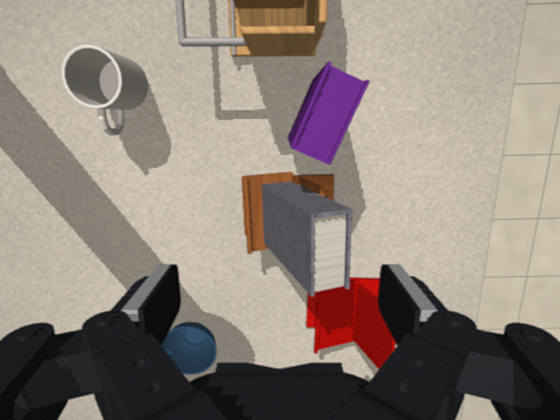

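```bash
python3 - <<'E'
import cv2
a=cv2.imread("pics/w34.png")[165:300,232:362]; cv2.imwrite("pics/w34c.png",cv2.resize(a,(578,600),interpolation=cv2.INTER_CUBIC))
E
```

```text
(no output)
```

View pics/w34c.png

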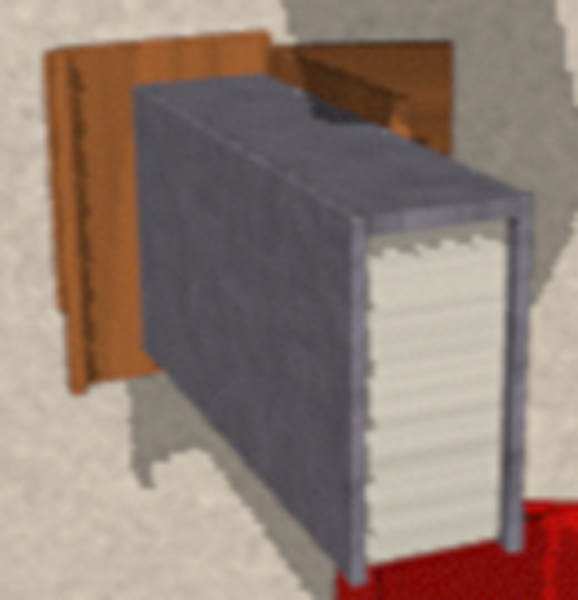

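```bash
cat > fit.py <<'E'
from h import *
from scipy.optimize import least_squares
from scipy.spatial.transform import Rotation as Ro
a=.35;ca,sa=np.cos(a),np.sin(a)
def fit(C,bk,es):
  u=lambda p:np.array([165+p[1]/4.444,232+p[0]/4.444])
  def eas(v): # x,y,yaw
    d=.0813
    q={"fl":[-d*ca+.008*sa,.06,.035+d*sa+.008*ca],"fr":[-d*ca+.008*sa,-.06,.035+d*sa+.008*ca],"cl":[0,.06,.035]}
    return np.ravel([proj(C,rackpts(*v,[q[k]]))[0]-u(p) for k,p in es.items()])
  re=least_squares(eas,[.638,-.179,-.014],x_scale=[.01,.01,.01]); print("easel",re.x.round(4),re.fun.round(1))
  def book(v): # centre xyz, yaw, lean, roll ; local: x thickness(rear +), y spine(+), z up
    R=Ro.from_euler("ZYX",[v[3],v[4],v[5]]).as_matrix(); s=dict(f=-.024,r=.024,s=.0475,o=-.0475,b=-.0875,t=.0875)
    return np.ravel([proj(C,(R@np.array([s[k[1]],s[k[2]],s[k[0]]])+v[:3])[None])[0]-u(p) for k,p in bk.items()])
  rb=least_squares(book,[.644,-.18,.1255,-.014,.35,0],x_scale=[.01]*3+[.05]*3); print("book",rb.x.round(4),rb.fun.round(1))
  e=re.x; c,s=np.cos(e[2]),np.sin(e[2]); d=rb.x[:2]-e[:2]
  print("rel mm",(1000*np.array([c*d[0]+s*d[1],-s*d[0]+c*d[1],rb.x[2]-.035])).round(1),"yaw",rb.x[3]-e[2])
E
python3 - <<'E'
from fit import *
C=cam("wrist",dict(position=np.load("C34.npy"),tool_rot=np.load("R34.npy")))
fit(C,{"bfs":(135,88),"bfo":(145,350),"tfs":(350,218),"tfo":(355,583),"trs":(532,195),"tro":(515,552)},
 {"fl":(45,50),"fr":(72,392),"cl":(272,33)})
E
```

```text
easel [ 0.641  -0.1791  0.0072] [ 0.2  0.5  1.3 -0.8 -1.4  0.2]
book [ 0.6452 -0.1845  0.1197 -0.0025  0.344  -0.0072] [ 0.1  0.   0.1 -0.1  0.1  0.3  0.2 -1.1  0.2 -0.1 -0.7  0.9]
rel mm [ 4.1 -5.4 84.7] yaw -0.009717990251221439
```

```bash
python3 - <<'E'
from h import *
C=cam("wrist",dict(position=np.load("C34.npy"),tool_rot=np.load("R34.npy")))
u=lambda p:np.array([165+p[1]/4.444,232+p[0]/4.444])
for n,p,z in [("fl",(45,50),.0703),("fr",(72,392),.0703),("bfs",(135,88),.0515),("bfo",(145,350),.0515),("tfs",(350,218),.216),("tfo",(355,583),.216),("trs",(532,195),.1995),("tro",(515,552),.1995)]: print(n,onz(C,u(p),z).round(4))
T=cam("top")
v=lambda p:np.array([140+p[1]/5.714,320+p[0]/5.714])
print("top cam")
for n,p,z in [("fl",(67,447),.0703),("fr",(328,457),.0703),("bfs",(94,400),.0515),("bfo",(303,404),.0515),("tfs",(148,177),.216),("trs",(150,86),.1995),("tro",(379,95),.1995)]: print(n,onz(T,v(p),z).round(4))
E
```

```text
fl [ 0.5661 -0.1193  0.0703]
fr [ 0.5691 -0.2376  0.0703]
bfs [ 0.5934 -0.1361  0.0515]
bfo [ 0.5935 -0.2301  0.0515]
tfs [ 0.6512 -0.1345  0.216 ]
tfo [ 0.6527 -0.2279  0.216 ]
trs [ 0.6961 -0.1346  0.1995]
tro [ 0.6952 -0.2295  0.1995]
top cam
fl [ 0.5654 -0.1203  0.0703]
fr [ 0.5645 -0.2378  0.0703]
bfs [ 0.5909 -0.1352  0.0515]
bfo [ 0.592  -0.2314  0.0515]
tfs [ 0.6487 -0.1318  0.216 ]
trs [ 0.6918 -0.1356  0.1995]
tro [ 0.6912 -0.2285  0.1995]
```

```bash
python3 - <<'E'
from h import *
o=env.observe(); print(o["time_s"],np.round(o["ft_force"],1)); print(env.close_job())
E
```

```text
40.8 [-0.2 -0.7  0.4]
the job is handed in; nothing more can be done
None
```

The cookbook is on the brown easel, right way up with its spine to the left. I handed the job in at 40.8 s, with the gripper clear above the scene. No verdict was reported.

**What I did:**
- **Tipping out:** The book was the right-most item in the rack, and I hooked it by its top recess with shut fingers. The first pull missed: the real fingertips sit about 29 mm short of the reported TCP, so they passed above the book. The second pull tipped it onto the rail, and I let go.
- **Lifting clear:** I gripped it anew at the part standing out and lifted it clear. The grip held the book at its lean angle.
- **Turning it upright:** A first try to swing it upright on the counter only made it slide. I then turned it upright by pressing its back edge gently against the rack's fixed front rail, and set its bottom on the counter for a moment while still gripped.
- **Placing:** I lowered it onto the easel ledge until I felt contact. The rear finger then eased it back until it rested on the slope, and I withdrew.

**Last checks (wrist and top pictures):**
- **Seating:** The lean measured 0.344 rad against the easel's 0.35. The bottom edge lies within about 2 mm of its calculated seat.
- **Square:** Square to the easel within about 0.02 rad. The two cameras disagreed slightly on the easel's own angle.
- **Centring:** The book sits about 3.5 mm right of centre; estimates from different views ranged from 2.6 to 5.4 mm. I did not nudge it.
- **Height disagreement:** One fit put the book's centre about 6 mm lower than its calculated seated height. I took that to be scale error in that single picture.
- **Other things:** The three cartons were still standing, and the mug, jar, bowl, purple book and red easel had not moved.

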